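Close the dust extractor's filter panel and hold it on its seal

ROBOT

A 7-joint arm with a two-finger parallel gripper is mounted at the origin on the work surface. World frame = base frame: x ahead of the robot, y to its left, z up, the work surface at z = 0. Lengths are in m, angles in rad, forces in N, time in s.
With the tool pointing down it reaches from about 0.425 to 0.875 m from the base axis. Payload 4.7 kg.
Tool frame: the origin (TCP) lies on the centre line of the jaws, within the pads' length; the fingertips stand 19 mm ahead of it and the grasp point (between the pads) is the TCP; x points along the fingers, z is the direction in which the jaws open and shut, and the axes are right-handed (so a half turn about x gives the same grasp; the last joint's range is limited). The gripper opens to 87 mm and grips with 3 to 60 N. Pads are 19 mm wide; open, the fingers measure 117 mm over their backs; the gripper's body (75 mm by 190 mm) begins 51 mm behind the grasp point.
Start: joints at [1.114, 0.321, -0.07, 1.45, 0.023, 1.371, -0.057], TCP at [0.295, -0.579, 0.206] pointing down, gripper open.
Joint ranges: [-2.86, 2.86], [-0.3, 2.09], [-1.38, 1.24], [0.06, 2.45], [-1.56, 4.7], [0.09, 2.05], [-2.69, 2.69]. Speed limits (rad/s): [2.57, 2.57, 3.14, 3.14, 3.14, 3.14, 3.14].

INTERFACE

Orientations are given as a rotation vector (axis times angle).
In Python, from bench import get_state, get_image, camera_info, close_job gives the robot as it stands.
- The arm moves only by the tool jog_arm, never from a script. Its argument "targets" is a list of rows, each a list of 7 numbers: the turn, a rotation vector about the tool's x, y, z in degrees, then the shift along the tool's x, y, z in cm, then the finger opening in cm, from 0 to 8.7. In form: [[wx, wy, wz, tx, ty, tz, jaw], ...]. A call has 1 to 10 rows; each row shifts and turns the commanded pose from where the row before left it, along the tool's axes as they then stand; what a row does not reach is not made up. A row lasts 1/8 s, in which the tool goes at most 62.5 mm and 10.7 degrees, less where a joint would pass 70% of its speed; a pose out of reach is approached as far as the arm can. A call is refused whole if a number of a shift passes 6.25 or a number of a turn 10.7, either way. A call with a gripper value outside its range is refused whole. The fingers move at their own pace and stop on an object; "squeeze" is the grip in N (left out, the last holds). Time passes only in rows, so rows that do not move let the fingers close. It gives the time, the measured TCP pose, the force and the opening at its end, in the units of the state.
- get_state(): the state, without advancing time (a new reading comes with each control period).
- get_image(name): name is "scene" or "top"; returns (picture, depth): 384x512x3 uint8, red, green, blue; 384x512 float32, m along the optical axis (not along the pixel's ray), 0 where there is no reading.
- camera_info(name): a dict with "intrinsics" (3x3 intrinsics, pixels), "k1" (the pictures are not rectified: a ray, as slopes to the right and down, at radius r is drawn at 1 + k1 r^2 times it, then the intrinsics apply), "world_from_camera" (4x4, takes a point from camera to world coordinates). Camera axes: x right, y up, looking along -z (the intrinsics and any distortion apply to the point x, -y, -z); pixel columns grow to the right and rows downward; lengths in m; the calibration is good to about 2 mm. A picture is of the moment at which its call begins. camera_info takes no time and is no camera call.
- close_job(): hands the job in, once; it reports no verdict.
The state is a dict: "time": time; "joint_positions": joint angles; "qd": joint speeds; "joint_torque": joint torques, N m; "position": TCP position; "tool_rot": TCP orientation; "ft_force": force on the tool from outside, world axes, zero at the start; "torque": the same for the moment, N m; "grip_width": opening from 0.0 (shut) to 1.0 (fully open).
Only numpy, scipy, OpenCV 4.12 (cv2) and the standard library are available. Lean on these libraries where they do the work, as an engineer would, in place of code of your own. Each camera call takes 0.05 s, during which the arm holds its last target.

TASK

I have changed the filter of the bench dust extractor: swing its bottom-hinged front panel back up against the frame and turn the wing fastener until it lines up with the keeper slot, pointing straight up the panel, so that its head can drop through. Then press the panel fully home on its foam gasket and finish while still holding it pressed there with the gripper's fingers, the fastener left in line with the slot and not turned on to lock, so that I can start the two corner screws. Leave the other things on the bench and on the machine where they are.

Things in the scene. Friction and masses are not known exactly. Their poses are not given: they have to be found in the camera images.
- extractor: Fixed grey sheet-metal bench dust extractor, 275 deep, 290 wide, 245 mm high; its 45 degree sloped front faces the robot (its -x). Origin on the bench; x to its back, y to its left as seen from the robot, z up. The slope rises from the hinge line (95 mm before the origin, 85 mm up) to the top, flat from 60 to 165 mm behind the origin. An intake mouth juts 38 mm from its -y side.
- keeper_slot (a point): Middle of the keeper slot in the steel top rail of the extractor's frame, 150 mm up the slope from the hinge line: 30 mm long up the slope, 12 mm wide. Seen while the panel is open. Its axes are the extractor's.
- panel (a joint): Angle (rad) of the access panel: 0 = fully home on the 45 degree slope, 0.785 = upright, 1.2 = fully open toward the robot. Its stiff hinge (0.25 N m) keeps it about where it is left, but leaning back over the slope it may sink onto the frame. With the fastener out of line its head lands on the rail and stops the panel at about 0.08.
- panel_hinge (a point): Middle of the hinge line, the panel's lower edge. Turns with the panel: x up the panel, y along the hinge, z out of its outer face. Grey sheet panel, 215 mm from hinge to top edge, 250 mm wide, 0.25 to 0.46 kg; inner face at z = 0, outer at z = 3 mm, an 8 mm high lip outside along the top edge.
- panel_push (a point): Point on the panel's outer face, on its middle line, 185 mm up from the hinge line; axes as panel_hinge. With the fastener in line, the foam gasket behind the panel meets it at 0.035 rad and pushes it out again whenever it is not pressed: it takes 8 to 12 N at the fastener, square to the panel, to bring it fully home.
- wing (a joint): Angle (rad) of the wing-head quarter-turn fastener about the panel's outward axis (counter-clockwise positive, seen from outside): 0 = in line with the slot, blade straight up the panel; 1.57 = crosswise. No click or stop at 0 (range -0.7 to 1.65); takes 0.06 N m. Its hidden head, a bar 24 x 8 mm parallel to the blade, passes the slot within about 0.15 rad.
- wing_grip (a point): On the fastener's axis, 150 mm up the panel from the hinge line, 30 mm out from the panel's inner face, at the height to grip. The wing is a plain black blade 38 mm long, 10 mm thick, standing out from 8 to 34 mm above the inner face. x along the blade, y across it, z out along the fastener's axis.
- screwdriver: Wooden-handled screwdriver, 170 mm, lying on the bench before the extractor; origin under its middle. To be left alone.
- screw_dish: White dish, 60 mm across and 16 mm high, with the two corner screws, standing on the extractor's flat top; origin under its middle. To be left alone.
- pliers: Black-handled pliers, 140 mm, lying on the bench to the right; origin under the rivet. To be left alone.
- cutters: Pliers with blue handles, 140 mm, lying on the bench to the left; origin under the rivet. To be left alone.
- brush_cup: Cup of brushes, 73 mm across, 170 mm high, to the left; origin under its middle. To be left alone.
- bead_jar: Amber glass jar, 60 mm across, 75 mm high, to the right; origin under its middle. To be left alone.
- clear_tray: Clear tray of blanks, 160 x 110 x 35 mm, to the right; origin under its middle. To be left alone.
- old_filter: Used pleated filter, 100 x 180 x 26 mm, lying to the left; origin under its middle. To be left alone.

How it is judged:
By the outcome, as a careful person would: the job done as asked, in the order asked, and still so for the second after the job is handed in, while the arm keeps its last pose, push and grip.
It also fails if it takes over 42 s, if anything falls off the work surface, if the arm or the gripper's body presses on something with over 40 N, if the wrist force passes 120 N, or if a joint passes its speed limit or range.

## Working session

There is one attempt and no reset: what is moved stays moved. The work goes in short steps, Python scripts to look and compute and a tool call to move; the robot and the scene stay as the last step left them, time stands still between calls to the robot, and variables do not carry over. Pictures are saved under pics/ and viewed, and the job is handed in when it is done.

Besides the shell and the picture viewer there is one more tool, called after "Request:" by a JSON object that holds its "op" and its "data", one argument or row to a line. jog_arm: Moves the arm, as the interface text tells. Its arguments: {"type":"object","properties":{"targets":{"type":"array"},"squeeze":{"type":"number"}},"required":["targets"]}

```bash
mkdir -p pics; ls
python3 - <<'E'
from bench import *
import cv2,numpy as np
print(get_state())
for n in ("scene","top"):
    im,d=get_image(n); cv2.imwrite(f"pics/{n}0.png",cv2.resize(im[:,:,::-1],(768,576),interpolation=cv2.INTER_CUBIC)); np.savez(f"{n}0.npz",im=im,d=d)
    print(n,camera_info(n))
E
```

```text
pics
{'time': 0.0, 'joint_positions': array([ 1.11414114,  0.32182729, -0.07010103,  1.45170827,  0.02257011,
        1.37075858, -0.0569221 ]), 'qd': array([ 1.32789877e-03,  1.01114378e-05, -2.01840082e-04,  6.00123031e-04,
        6.57313244e-04,  1.11925291e-03,  3.46271029e-04]), 'joint_torque': array([ 9.52438604e-04, -4.91292930e+01, -4.03137496e-01, -3.12530100e+01,
       -6.37513795e-02,  4.35461977e-02,  1.29146151e-04]), 'position': array([ 0.29451952, -0.5787849 ,  0.20454215]), 'tool_rot': array([ 0.85681614,  1.39756717, -0.85526694]), 'ft_force': array([-0.75910779,  0.54410828,  0.84512327]), 'torque': array([ 0.02487363, -0.00206411, -0.02324502]), 'grip_width': 0.9988255334264599}
scene {'intrinsics': array([[403.23528246,   0.        , 254.38987551],
       [  0.        , 403.23528246, 193.96805247],
       [  0.        ,   0.        ,   1.        ]]), 'k1': -0.04789982168262389, 'world_from_camera': array([[ 0.03357922, -0.71502121,  0.69829586,  1.39212005],
       [ 0.99928843,  0.03602855, -0.01116167, -0.0552637 ],
       [-0.01717775,  0.69817377,  0.71572223,  1.01631468],
       [ 0.        ,  0.        ,  0.        ,  1.        ]])}
top {'intrinsics': array([[444.86425669,   0.        , 256.92515517],
       [  0.        , 444.86425669, 189.83999293],
       [  0.        ,   0.        ,   1.        ]]), 'k1': -0.06019253597343755, 'world_from_camera': array([[-1.77706039e-03,  9.80553752e-01, -1.96242662e-01,
         2.93599610e-01],
       [-9.99992000e-01, -1.03923513e-03,  3.86266809e-03,
        -3.46594572e-02],
       [ 3.58361142e-03,  1.96247956e-01,  9.80547754e-01,
         1.48433471e+00],
       [ 0.00000000e+00,  0.00000000e+00,  0.00000000e+00,
         1.00000000e+00]])}
```

View pics/scene0.png

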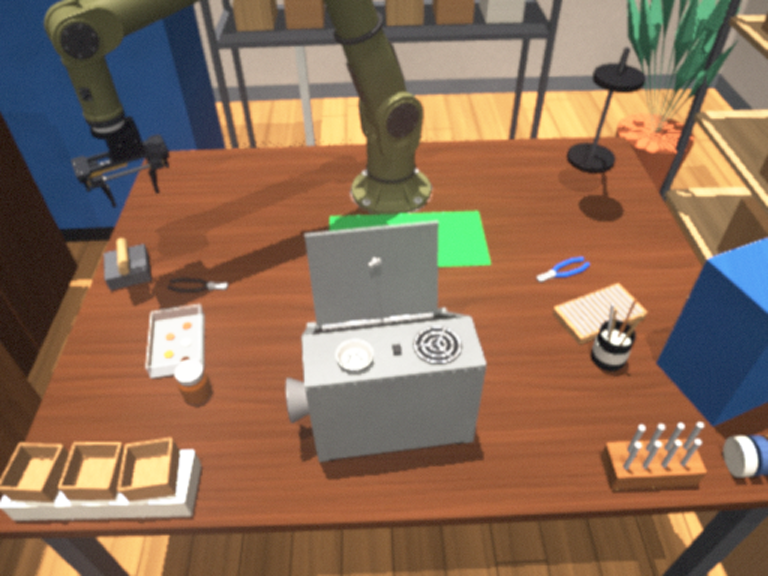

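View pics/top0.png

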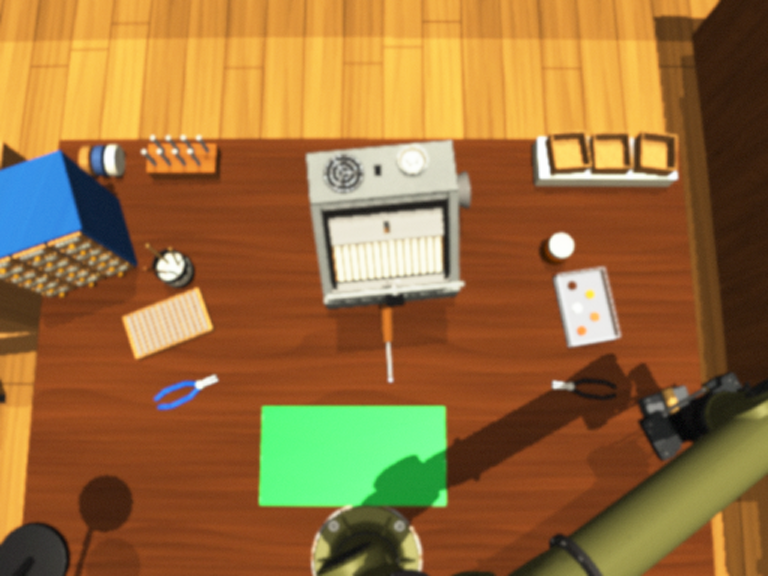

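The scene view is from behind: the extractor is in the middle with its panel nearly upright, and the slot and hidden head are near (375,263). In the top view the panel is edge-on at row ~295, the keeper slot is near (387,227), and the screwdriver lies in front of it. Next I'll enlarge these.

```bash
cat > h.py <<'E'
import numpy as np,cv2
from bench import *
from scipy.spatial.transform import Rotation as R
def deproj(n,u,v,z):
    c=camera_info(n);K=c["intrinsics"]
    xd=np.array([(u-K[0,2])/K[0,0],(v-K[1,2])/K[1,1]]); x=xd.copy()
    for _ in range(20): x=xd/(1+c["k1"]*(x@x))
    T=np.array(c["world_from_camera"]); p=np.array([x[0]*z,-x[1]*z,-z,1]); return (T@p)[:3]
def cloud(n,d):
    c=camera_info(n);K=c["intrinsics"];h,w=d.shape
    u,v=np.meshgrid(np.arange(w),np.arange(h))
    X=np.stack([(u-K[0,2])/K[0,0],(v-K[1,2])/K[1,1]],-1);x=X.copy()
    for _ in range(20): x=X/(1+c["k1"]*(x**2).sum(-1,keepdims=True))
    T=np.array(c["world_from_camera"])
    P=np.stack([x[...,0]*d,-x[...,1]*d,-d],-1)@T[:3,:3].T+T[:3,3]
    P[d==0]=np.nan
    return P
def proj(n,p):
    c=camera_info(n);K=c["intrinsics"];q=np.linalg.inv(c["world_from_camera"])@np.append(p,1)
    x=np.array([q[0],-q[1]])/-q[2]; x=x*(1+c["k1"]*(x@x)); return K[0,0]*x[0]+K[0,2],K[1,1]*x[1]+K[1,2]
def crop(n,im,u0,v0,u1,v1,s,f):
    cv2.imwrite(f,cv2.resize(im[v0:v1,u0:u1,::-1],None,fx=s,fy=s,interpolation=cv2.INTER_CUBIC))
E
python3 - <<'E'
from h import *
for n,b in (("top",(195,85,325,265)),("scene",(185,130,335,310))):
    z=np.load(n+"0.npz"); crop(n,z["im"],*b,4 if n=="scene" else 4,f"pics/{n}c.png" )
E
python3 - <<'E'
from h import *
z=np.load("top0.npz");im=z["im"];crop("top",im,200,90,320,210,5,"pics/topc2.png")
z=np.load("scene0.npz");im=z["im"];crop("scene",im,195,140,315,260,5,"pics/scenec2.png")
E
```

```text
(no output)
```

View pics/topc2.png

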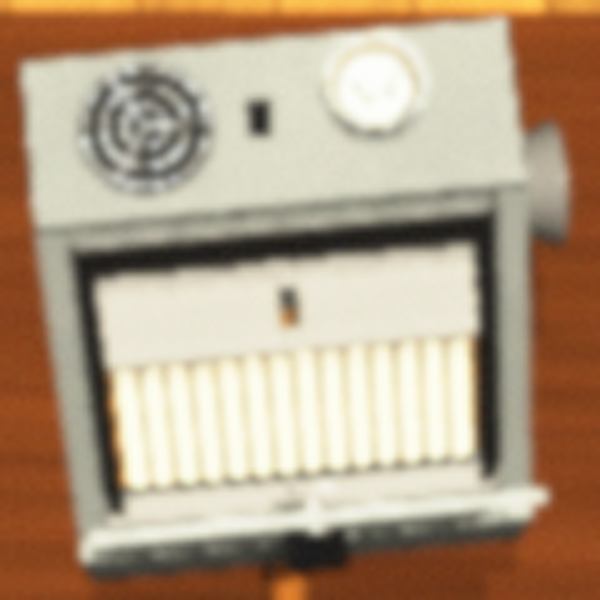

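View pics/scenec2.png

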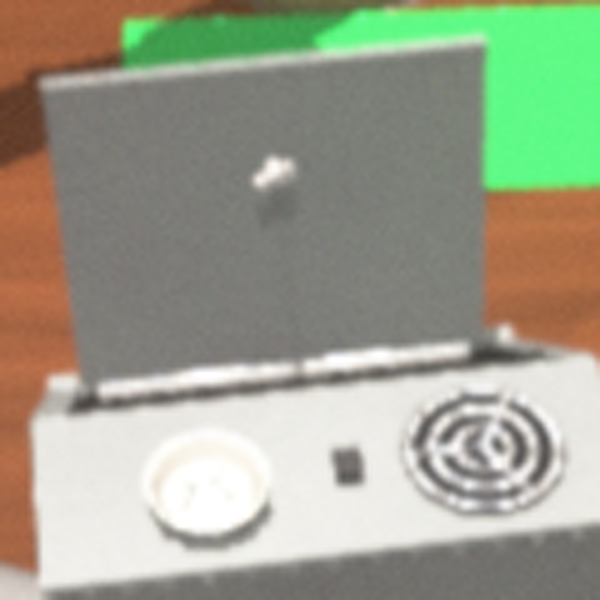

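Top crop: the slot is at crop (288,307) and the panel's top lip runs from (80,548) to (548,495). Scene crop: the inner face corners are (42,85), (484,42) and (80,380), and the hidden head is a bar near (273,173). Now the geometry.

```bash
cat > fit.py <<'E'
from h import *
T=np.load("top0.npz");S=np.load("scene0.npz")
pt=cloud("top",T["d"]);ps=cloud("scene",S["d"])
def plane(P):
    P=P[~np.isnan(P[:,0])];
    for _ in range(5):
        c=np.median(P,0) if _==0 else P.mean(0); U,s,V=np.linalg.svd(P-c); n=V[2]; r=(P-c)@n; P=P[abs(r)<max(0.004,2*r.std())] if _<4 else P
    return c,n,r.std(),len(P)
def px(c,b0,s=5): return b0[0]+c[0]/s,b0[1]+c[1]/s
# panel inner face (scene)
m=np.zeros(S["d"].shape,np.uint8)
poly=[px(c,(195,140)) for c in [(60,100),(470,60),(468,330),(95,365)]]
cv2.fillPoly(m,[np.int32(poly)],1)
c,n,s,k=plane(ps[m>0]); n=n*np.sign(-n[0]); print("panel",c,n,s,k,"angle",np.degrees(np.arctan2(n[2],-np.hypot(n[0],n[1]))), "yaw",np.degrees(np.arctan2(-n[1],-n[0])))
m2=np.zeros(T["d"].shape,np.uint8)
cv2.fillPoly(m2,[np.int32([px(q,(200,90)) for q in [(35,75),(490,35),(510,175),(50,210)]])],1)
Q=pt[m2>0];Q=Q[(Q[:,2]>.235)&(Q[:,2]<.255)];print("top z",np.median(Q[:,2]), "bench",np.nanmedian(pt[220:235,220:290,2]))
m3=np.zeros(T["d"].shape,np.uint8)
cv2.fillPoly(m3,[np.int32([px(q,(200,90)) for q in [(110,290),(270,280),(270,345),(115,355)]])],1)
c3,n3,s3,k3=plane(pt[m3>0]);print("rail",c3,n3,s3,k3)
u,v=px((288,307),(200,90)); z=T["d"][int(v)-3:int(v)+4,int(u)-8:int(u)+9]; print(z)
z0=np.median(T["d"][int(v),[int(u)-7,int(u)-6,int(u)+6,int(u)+7]]);print("slot",deproj("top",u,v,z0),z0)
E
python3 fit.py
python3 - <<'E'
import os;os.chdir('.')
from h import *
S=np.load("scene0.npz");ps=cloud("scene",S["d"])
u,v=195+273//5,140+173//5
for r in range(v-5,v+8):print(np.round(S["d"][r,u-7:u+8]*1000).astype(int))
E
```

```text
panel [ 0.54481439 -0.05460366  0.19600556] [-0.97926834 -0.10013575 -0.17608622] 0.00170610952790558 4142 angle -169.85812467093479 yaw 5.83852565263673
top z 0.2450729814733248 bench -7.889974622110607e-05
rail [0.66563198 0.01630638 0.18593547] [-0.71800572 -0.06217167  0.69325498] 0.0018564210061935962 399
[[1.3430365 1.3372811 1.3377385 1.3325955 1.3407695 1.3381274 1.5212593
  1.5174075 1.5293891 1.5249246 1.3404456 1.3433088 1.3429335 1.3439654
  1.3403167 1.3426727 1.342924 ]
 [1.3419615 1.3382516 1.3399144 1.3425219 1.3395454 1.3421571 1.5283738
  1.5212929 1.5257298 1.5256915 1.3397747 1.3446698 1.3474618 1.3464687
  1.3491611 1.3470335 1.3468515]
 [1.33941   1.3373369 1.3451678 1.3462524 1.3433062 1.3400754 1.5223325
  1.5252469 1.5275906 1.5257962 1.3488165 1.3460162 1.3452117 1.3466225
  1.3486681 1.3469282 1.3487006]
 [1.3438838 1.3453739 1.3417171 1.3454522 1.3471102 1.3440229 1.5238943
  1.5278852 1.5185623 1.4007818 1.3467544 1.342332  1.3478365 1.3520304
  1.3483583 1.3483219 1.3463328]
 [1.3473941 1.3433223 1.3421484 1.3428386 1.3426719 1.3439201 1.3468702
  1.4002
[... 818 characters left out ...]
1155 1156 1158 1160 1159 1156 1149 1149 1145 1140 1142 1141 1164 1160
 1165]
[1156 1158 1158 1155 1160 1162 1142 1140 1144 1143 1140 1143 1161 1162
 1163]
[1158 1168 1159 1161 1147 1146 1141 1148 1147 1145 1168 1164 1171 1169
 1167]
[1160 1162 1163 1161 1143 1148 1145 1145 1164 1166 1164 1166 1173 1166
 1171]
[1163 1168 1163 1163 1169 1147 1145 1166 1163 1169 1168 1167 1166 1166
 1170]
[1168 1169 1167 1165 1168 1169 1170 1169 1170 1169 1169 1172 1175 1172
 1170]
[1165 1168 1169 1169 1172 1172 1172 1172 1175 1174 1172 1177 1175 1178
 1173]
[1173 1173 1169 1167 1169 1171 1174 1174 1173 1172 1174 1173 1176 1177
 1173]
[1175 1176 1177 1177 1177 1175 1174 1178 1174 1175 1174 1178 1177 1183
 1182]
```

```bash
cat > pose.py <<'E'
from h import *
from scipy.optimize import least_squares
top=[((20,62),(.165,.145,.245)),((505,20),(.165,-.145,.245)),((40,230),(.06,.145,.245)),((525,182),(.06,-.145,.245)),((288,307),(.01107,0,.19107))]
def M(p): 
    c,s=np.cos(p[2]),np.sin(p[2]); return np.array([[c,-s,0],[s,c,0],[0,0,1]]),np.array([p[0],p[1],0])
def res(p):
    A,t=M(p);r=[]
    for c,q in top:
        w=3 if q[1]==0 else 1
        r+=list(w*(np.array(proj("top",A@q+t))-np.array([200+c[0]/5,90+c[1]/5])))
    return r
s=least_squares(res,[.66,-.04,.09],loss="soft_l1");print(s.x,np.degrees(s.x[2]),np.round(s.fun,1))
def panel_pt(p,th,x,y,z):
    a=th+np.pi/4 # elevation from +x extractor
    up=np.array([np.cos(a),0,np.sin(a)]);out=np.array([-np.sin(a),0,np.cos(a)])
    A,t=M(p); return A@(np.array([-.095,0,.085])+up*x+np.array([0,y,0])+out*z)+t
if __name__=="__main__":
  for th in (.92,.94,.96,.98):
    print(th,[np.round((np.array(proj("scene",panel_pt(s.x,th,*q)))-[195,140])*5) for q in ((.215,-.125,0),(.215,.125,0),(.15,0,-.01))],
    [np.round((np.array(proj("top",panel_pt(s.x,th,*q)))-[200,90])*5) for q in ((.215,.125,0),(.215,-.125,0),(.15,0,.034))])
E
python3 pose.py
```

```text
[ 0.65850712 -0.04329742  0.09808473] 5.61984110419081 [-0.  -0.7 -0.  -1.3 -1.4 -0.7  0.3 -0.4  0.2  1.2]
0.92 [array([40., 91.]), array([490.,  47.]), array([274., 175.])] [array([ 85., 514.]), array([542., 469.]), array([317., 558.])]
0.94 [array([40., 87.]), array([488.,  43.]), array([273., 172.])] [array([ 86., 522.]), array([543., 477.]), array([317., 563.])]
0.96 [array([40., 83.]), array([486.,  39.]), array([273., 168.])] [array([ 87., 530.]), array([543., 485.]), array([318., 569.])]
0.98 [array([40., 79.]), array([485.,  35.]), array([272., 165.])] [array([ 88., 537.]), array([544., 493.]), array([318., 574.])]
```

```bash
cat > wing.py <<'E'
from pose import *
S=np.load("scene0.npz");ps=cloud("scene",S["d"]);p=s.x
im=S["im"].astype(float)
for th in (.95,):
    o=panel_pt(p,th,0,0,0);ex=panel_pt(p,th,1,0,0)-o;ey=panel_pt(p,th,0,1,0)-o;ez=np.cross(ex,ey)
    P=(ps-o)@np.stack([ex,ey,ez],1)
    sub=P[168:184,238:262];b=im[168:184,238:262].mean(-1)
    print("panel z offset",np.median(P[190:205,220:280,2]),np.median(P[160:168,220:280,2]))
    m=(b>150);print(np.round(b).astype(int))
    # intersect pixel rays w/ plane z=-0.012 by using brightness mask
    q=sub[m];print(q.mean(0))
    c=np.cov(q[:,:2].T);w,v=np.linalg.eigh(c);print("angle b",np.arctan2(*(v[::-1,1])),np.sqrt(w))
    md=sub[...,2]<np.median(sub[...,2])-.009; q=sub[md];w,v=np.linalg.eigh(np.cov(q[:,:2].T));print("angle d",np.arctan2(v[1,1],v[0,1]),np.sqrt(w),q.mean(0),len(q))
E
python3 wing.py
```

```text
[ 0.65850712 -0.04329742  0.09808473] 5.61984110419081 [-0.  -0.7 -0.  -1.3 -1.4 -0.7  0.3 -0.4  0.2  1.2]
panel z offset nan nan
[[121 122 119 122 121 121 123 120 122 124 123 120 123 123 122 123 122 121
  123 123 124 121 125 124]
 [123 121 123 121 121 126 120 121 122 122 124 124 124 121 122 123 122 121
  124 122 122 123 126 123]
 [125 121 120 123 124 121 123 123 122 125 129 134 128 124 123 121 121 125
  123 122 120 125 124 124]
 [122 121 121 120 122 122 121 120 124 129 157 183 168 150 151 139 127 121
  122 123 121 120 121 125]
 [124 124 125 121 121 122 123 124 124 144 201 235 226 205 205 168 133 122
  119 124 123 122 123 121]
 [120 120 123 121 122 123 121 121 131 162 223 247 245 226 214 181 141 123
  117 124 123 124 124 122]
 [122 124 123 119 119 123 122 134 165 204 234 243 235 207 185 169 138 124
  121 121 123 123 122 123]
 [120 123 120 120 126 122 126 159 219 231 230 219 195 175 155 149 134 125
  123 124 122 121 122 121]
 [120 125 123 123 118 125 126 160 216 222 193 168 153 151 137 129 124 120
  124 122 123 121 121 123]
 [120 124 123 126 122 124 122 138 165 173 152 133 129 123 120 118 122 123
  124 123 121 119 121 121]
 [122 122 121 122 121 124 124 124 130 137 130 119 110 113 111 112 117 122
  122 121 124 122 121 122]
 [123 123 118 119 120 123 124 126 123 123 118 109 109 108 109 113 118 120
  121 123 122 120 122 123]
 [120 121 124 121 125 122 122 121 119 118 115 109 104 107 109 110 116 122
  123 123 123 122 123 123]
 [122 119 121 128 123 120 125 122 115 112 111 108 105 107 110 112 116 121
  124 124 123 122 122 126]
 [123 122 125 124 123 122 122 123 116 110 108 107 107 109 109 110 118 118
  123 124 123 124 123 121]
 [124 124 123 124 123 123 123 125 117 111 109 111 111 111 112 114 122 126
  124 123 123 122 123 121]]
[ 0.1489699  -0.00116794 -0.00828597]
angle b 0.8212590568694614 [0.00494431 0.00757034]
angle d 1.09629457628226 [0.00253387 0.00725318] [ 0.15112203 -0.00049927 -0.01431777] 24
```

```bash
cat >> wing.py <<'E'
c=camera_info("scene");K=c["intrinsics"];T=np.array(c["world_from_camera"])
for zz in (-.010,-.014,-.018):
    pts=[]
    for (r,cc) in np.argwhere(md):
        d=deproj("scene",238+cc,168+r,1.)-T[:3,3]; o3=T[:3,3]
        t=((o-o3)@ez+zz)/(d@ez); pts.append([((o3+t*d-o)@ex),((o3+t*d-o)@ey)])
    q=np.array(pts);w,v=np.linalg.eigh(np.cov(q.T));print(zz,"angle",np.arctan2(v[1,1],v[0,1]),np.sqrt(w),q.mean(0))
E
python3 wing.py|tail -3
cat > plan.py <<'E'
from h import *
p0=np.array([0.6585,-0.0433,0.0981])
def frame(th,p=p0):
    c,s=np.cos(p[2]),np.sin(p[2]);A=np.array([[c,-s,0],[s,c,0],[0,0,1]]);t=np.array([p[0],p[1],0])
    a=th+np.pi/4;up=A@[np.cos(a),0,np.sin(a)];out=A@[-np.sin(a),0,np.cos(a)];ey=A@[0,1,0]
    return A@[-.095,0,.085]+t,up,ey,out
def pt(th,x,y,z,p=p0):
    o,u,e,n=frame(th,p);return o+u*x+e*y+n*z
def tool(down,jaw_phi,flip=1,p=p0):
    # tool x points 'down' deg below horizontal toward extractor; jaw axis = ey rotated by jaw_phi about out axis
    o,u,e,n=frame(np.radians(90-down)-np.pi/4,p)  # out with a=90-down
    x=-n; z=flip*(np.cos(jaw_phi)*e-np.sin(jaw_phi)*u); y=np.cross(z,x); return np.stack([x,y,z],1)
def rows(p,Rm,P,Rt,jaw,maxd=6.0,maxr=10.0):
    """straight+slerp rows: shift in axes before turn"""
    w=R.from_matrix(Rm.T@Rt).as_rotvec(); n=int(np.ceil(max(np.linalg.norm(P-p)/(maxd/100),np.degrees(np.linalg.norm(w))/maxr,1)))
    out=[];pc=p.copy();Rc=R.from_matrix(Rm)
    for i in range(1,n+1):
        Pi=p+(P-p)*i/n;Ri=R.from_matrix(Rm)*R.from_rotvec(w*i/n)
        t=Rc.inv().apply(Pi-pc)*100;ww=np.degrees((Rc.inv()*Ri).as_rotvec())
        t=np.round(t,2);ww=np.round(ww,2); out.append([*map(float,ww),*map(float,t),jaw])
        pc=pc+Rc.apply(t/100);Rc=Rc*R.from_rotvec(np.radians(ww))
    return out
def cur():
    s=get_state();return np.array(s["position"]),R.from_rotvec(s["tool_rot"]).as_matrix(),s
E
python3 - <<'E'
from plan import *
p,Rm,s=cur();print(p);print(np.round(Rm,3))
for f in(1,-1):
    Rt=tool(45,0,f);print(np.degrees((R.from_matrix(Rm.T@Rt)).magnitude()))
    P=pt(.95,.178,0,.003)-Rt[:,0]*.10; print(P)
    for r in rows(p,Rm,P,Rt,0): print(r)
E
```

```text
-0.01 angle 1.0765331407005403 [0.00278623 0.00731846] [ 1.48247170e-01 -1.21603097e-04]
-0.014 angle 1.0765331407005423 [0.00277456 0.00728782] [ 0.15090777 -0.00047174]
-0.018 angle 1.0765331407005416 [0.00276289 0.00725718] [ 0.15356837 -0.00082187]
[ 0.29453897 -0.57886864  0.2046849 ]
[[-0.001  0.891  0.454]
 [ 0.001  0.454 -0.891]
 [-1.    -0.    -0.002]]
160.32112199272856
[ 0.46161406 -0.06267671  0.33081319]
[-8.69, -3.6, -0.69, -0.74, 2.25, -2.26, 0]
[-8.69, -3.6, -0.68, -0.9, 2.56, -1.85, 0]
[-8.69, -3.6, -0.69, -1.03, 2.79, -1.37, 0]
[-8.69, -3.61, -0.69, -1.13, 2.94, -0.88, 0]
[-8.68, -3.6, -0.68, -1.21, 3.03, -0.34, 0]
[-8.69, -3.6, -0.69, -1.25, 3.02, 0.19, 0]
[-8.69, -3.6, -0.68, -1.26, 2.94, 0.72, 0]
[-8.69, -3.6, -0.69, -1.23, 2.77, 1.24, 0]
[-8.69, -3.6, -0.68, -1.17, 2.54, 1.71, 0]
[-8.69, -3.61, -0.69, -1.08, 2.23, 2.15, 0]
[-8.69, -3.6, -0.69, -0.95, 1.86, 2.52, 0]
[-8.69, -3.6, -0.68, -0.8, 1.44, 2.83, 0]
[-8.68, -3.6, -0.69, -0.64, 0.99, 3.06, 0]
[-8.69, -3.6, -0.68, -0.44, 0.5, 3.21, 0]
[-8.69, -3.6, -0.69, -0.25, 0.01, 3.27, 0]
[-8.69, -3.6, -0.68, -0.04, -0.48, 3.24, 0]
[-8.69, -3.61, -0.69, 0.18, -0.97, 3.12, 0]
49.596076438567145
[ 0.46161406 -0.06267671  0.33081319]
[2.02, -0.85, 4.45, -1.26, 3.83, -3.84, 0]
[2.02, -0.84, 4.45, -1.01, 3.78, -3.97, 0]
[2.02, -0.85, 4.45, -0.79, 3.71, -4.08, 0]
[2.02, -0.85, 4.45, -0.56, 3.62, -4.2, 0]
[2.02, -0.85, 4.45, -0.35, 3.5, -4.32, 0]
[2.02, -0.84, 4.45, -0.15, 3.36, -4.43, 0]
[2.02, -0.85, 4.45, 0.04, 3.21, -4.55, 0]
[2.02, -0.85, 4.44, 0.22, 3.04, -4.67, 0]
[2.03, -0.85, 4.45, 0.38, 2.85, -4.77, 0]
[2.02, -0.84, 4.45, 0.51, 2.65, -4.87, 0]
```

Request:
{"op": "jog_arm", "data": {
  "targets": [
    [2.02, -0.85, 4.45, -1.26, 3.83, -3.84, 0],
    [2.02, -0.84, 4.45, -1.01, 3.78, -3.97, 0],
    [2.02, -0.85, 4.45, -0.79, 3.71, -4.08, 0],
    [2.02, -0.85, 4.45, -0.56, 3.62, -4.2, 0],
    [2.02, -0.85, 4.45, -0.35, 3.5, -4.32, 0],
    [2.02, -0.84, 4.45, -0.15, 3.36, -4.43, 0],
    [2.02, -0.85, 4.45, 0.04, 3.21, -4.55, 0],
    [2.02, -0.85, 4.44, 0.22, 3.04, -4.67, 0],
    [2.03, -0.85, 4.45, 0.38, 2.85, -4.77, 0],
    [2.02, -0.84, 4.45, 0.51, 2.65, -4.87, 0]
  ],
  "squeeze": 20
}}

```text
time: 1.35
position: [0.4639, -0.1835, 0.2513]
tool_rot: [1.399, 0.932, -0.585]
ft_force: [0.5, 1.8, 0.6]
grip_width: 0.025
```

Request:
{"op": "jog_arm", "data": {
  "targets": [
    [0, 0, 0, 0, 0, 0, 0],
    [0, 0, 0, 0, 0, 0, 0]
  ]
}}

```text
time: 1.6
position: [0.4606, -0.1889, 0.2476]
tool_rot: [1.398, 0.932, -0.603]
ft_force: [-0.6, -0.9, 0.3]
grip_width: 0.004
```

Run:
```python
from plan import *
p,Rm,s=cur();print(s["time"],p,s["joint_positions"],s["grip_width"],s["ft_force"]);Rt=tool(45,0,-1)
print(np.degrees(R.from_matrix(Rm.T@Rt).as_rotvec()),np.round(Rm,3))
im,d=get_image("scene");crop("scene",im,150,60,350,210,4,"pics/s1.png")
im,d=get_image("top");crop("top",im,200,90,350,290,3,"pics/t1.png")
```

```text
1.6 [ 0.46060155 -0.18888249  0.24763849] [ 1.08319816 -0.29988994 -0.30872489  2.11278773 -0.68493527  1.10748428
 -0.37655034] 0.004159507315465989 [-0.61939881 -0.89104629  0.31129203]
[ 1.43529416 -6.68017578 11.61422855] [[ 0.531  0.826  0.19 ]
 [ 0.166  0.118 -0.979]
 [-0.831  0.551 -0.074]]
```

The target wasn't reached: joint 2 sits at its -0.3 limit. I'll work out the kinematics from the states I have.

```bash
cat > kin.py <<'E'
from plan import *
import itertools
Q=[np.array([1.11414114,0.32182729,-0.07010103,1.45170827,0.02257011,1.37075858,-0.0569221])]
p,Rm,s=cur();Q.append(np.array(s["joint_positions"]))
RR=[R.from_rotvec([0.85681614,1.39756717,-0.85526694]).as_matrix(),Rm]
res=[]
for sg in itertools.product((1,-1),repeat=7):
    def f(q): 
        M=R.identity()
        for i in range(7): M=M*R.from_rotvec((np.array([0,0,1]) if i%2==0 else np.array([0,1,0]))*sg[i]*q[i])
        return M.as_matrix()
    A=[f(q) for q in Q]
    # RR = B A C ; B=Rz(beta), C unknown: C_i = A_i^T Rz(-b) RR_i should be equal
    for b in np.radians(np.arange(0,360,5)):
        B=R.from_rotvec([0,0,-b]).as_matrix()
        C=[A[i].T@B@RR[i] for i in range(2)]
        e=R.from_matrix(C[0].T@C[1]).magnitude();res.append((e,sg,np.degrees(b),C[0]))
res.sort(key=lambda r:r[0])
for r in res[:12]:print(round(np.degrees(r[0]),2),r[1],r[2],np.round(r[3],2).tolist())
E
python3 kin.py
```

```text
0.0 (-1, -1, -1, -1, -1, -1, -1) 180.0 [[-0.0, 0.0, 1.0], [0.0, -1.0, 0.0], [1.0, 0.0, 0.0]]
0.0 (-1, 1, -1, 1, -1, 1, -1) 0.0 [[0.0, -0.0, -1.0], [-0.0, 1.0, -0.0], [1.0, 0.0, 0.0]]
1.78 (-1, 1, 1, 1, 1, 1, -1) 160.0 [[-0.0, -0.47, 0.88], [0.0, -0.88, -0.47], [1.0, -0.0, 0.0]]
1.78 (-1, -1, 1, -1, 1, -1, -1) 340.0 [[0.0, 0.47, -0.88], [-0.0, 0.88, 0.47], [1.0, -0.0, 0.0]]
1.96 (1, 1, 1, 1, 1, 1, -1) 35.0 [[-0.0, -0.43, 0.9], [0.0, -0.9, -0.43], [1.0, -0.0, 0.0]]
1.96 (1, -1, 1, -1, 1, -1, -1) 215.0 [[0.0, 0.43, -0.9], [-0.0, 0.9, 0.43], [1.0, -0.0, 0.0]]
2.5 (1, -1, 1, -1, 1, -1, -1) 210.00000000000003 [[0.0, 0.51, -0.86], [-0.0, 0.86, 0.51], [1.0, -0.0, 0.0]]
2.5 (1, 1, 1, 1, 1, 1, -1) 29.999999999999996 [[-0.0, -0.51, 0.86], [0.0, -0.86, -0.51], [1.0, -0.0, 0.0]]
2.91 (-1, -1, -1, -1, -1, -1, -1) 175.0 [[0.0, -0.09, 1.0], [0.0, -1.0, -0.09], [1.0, 0.0, 0.0]]
2.91 (-1, 1, -1, 1, -1, 1, -1) 355.0 [[-0.0, 0.09, -1.0], [-0.0, 1.0, 0.09], [1.0, 0.0, 0.0]]
2.91 (-1, -1, -1, -1, -1, -1, -1) 185.0 [[0.0, 0.09, 1.0], [-0.0, -1.0, 0.09], [1.0, -0.0, 0.0]]
2.91 (-1, 1, -1, 1, -1, 1, -1) 5.0 [[-0.0, -0.09, -1.0], [0.0, 1.0, -0.09], [1.0, -0.0, 0.0]]
```

View pics/s1.png

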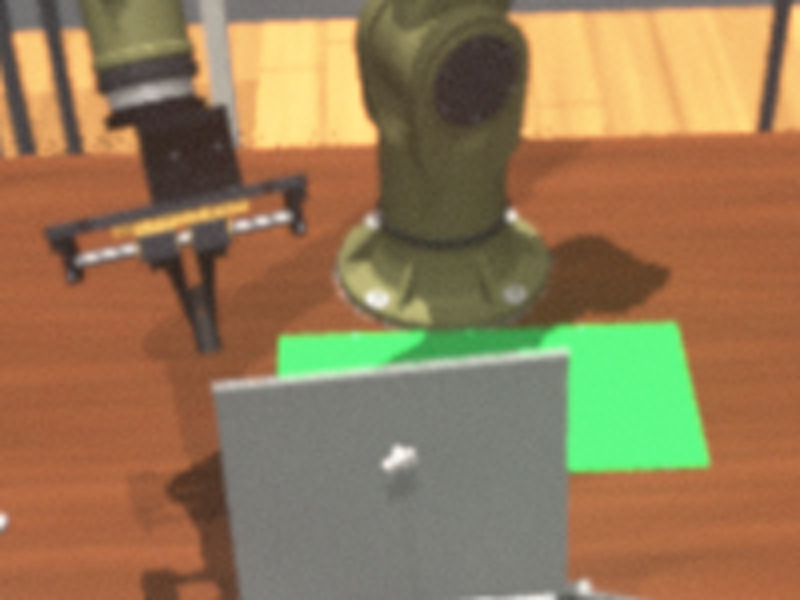

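View pics/t1.png

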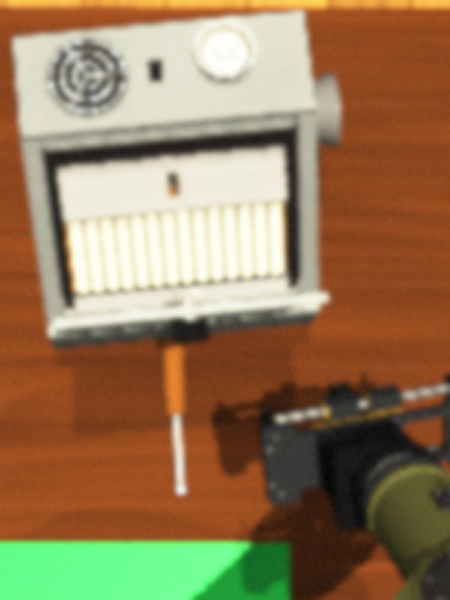

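```bash
cat > kin2.py <<'E'
from plan import *
from scipy.optimize import lsq_linear, least_squares
SG=np.array([-1,1,-1,1,-1,1,-1])
C=np.array([[0,0,-1],[0,1,0],[1,0,0]])
def rots(q):
    M=R.identity();o=[M]
    for i in range(7):
        M=M*R.from_rotvec((np.array([0,0,1]) if i%2==0 else np.array([0,1,0]))*SG[i]*q[i]);o.append(M)
    return o
def basis(q):
    r=rots(q);z=[0,0,1];x=[1,0,0]
    return np.stack([z,r[2].apply(z),r[4].apply(z),r[7].apply(z),r[3].apply(x),r[4].apply(x),r[6].apply(x)],1)
data=[l.split(";") for l in open("data.txt")] if __import__("os").path.exists("data.txt") else []
def fitL(k=4):
    A=np.vstack([basis(eval(a))[:,:k] for a,b in data]);b=np.concatenate([eval(b) for a,b in data])
    L,r,_,_=np.linalg.lstsq(A,b,rcond=None);return L,A@L-b
E
python3 - <<'E'
from plan import *
s=get_state()
f=open("data.txt","w")
f.write("[1.11414114,0.32182729,-0.07010103,1.45170827,0.02257011,1.37075858,-0.0569221];[0.29453,-0.57885,0.20465]\n")
f.write(f"{[float(x) for x in s['joint_positions']]};{[float(x) for x in s['position']]}\n")
E
python3 -c "
from kin2 import *
for k in (4,5):
  L,r=fitL(k);print(L,np.round(r*1000,1))"
```

```text
[0.21952608 0.45615241 0.51632226 0.33957997] [23.5 12.9  4.5  0.8  2.  -4.5]
[0.21359266 0.45538308 0.50267175 0.33539274 0.01460562] [23.7 12.7  0.1 -0.3  1.  -0.1]
```

Run:
```python
from plan import *
p,Rm,s=cur()
Rt=tool(75,0,-1); P=pt(.95,.19,0,.011)+0; P=np.array([.452,-.062,.30])
print(P,np.degrees(R.from_matrix(Rm.T@Rt).magnitude()))
for r in rows(p,Rm,P,Rt,0,2.5,5): print(r,end=",")
```

```text
[ 0.452 -0.062  0.3  ] 19.630539571942165
[0.5, -1.01, -3.07, -0.44, 0.61, -2.18, 0],[0.51, -1.01, -3.07, -0.51, 0.56, -2.17, 0],[0.5, -1.01, -3.07, -0.58, 0.51, -2.17, 0],[0.51, -1.01, -3.07, -0.64, 0.46, -2.17, 0],[0.5, -1.01, -3.08, -0.7, 0.41, -2.15, 0],[0.5, -1.01, -3.07, -0.76, 0.35, -2.15, 0],
```

Request:
{"op": "jog_arm", "data": {
  "targets": [
    [0.5, -1.01, -3.07, -0.44, 0.61, -2.18, 0],
    [0.51, -1.01, -3.07, -0.51, 0.56, -2.17, 0],
    [0.5, -1.01, -3.07, -0.58, 0.51, -2.17, 0],
    [0.51, -1.01, -3.07, -0.64, 0.46, -2.17, 0],
    [0.5, -1.01, -3.08, -0.7, 0.41, -2.15, 0],
    [0.5, -1.01, -3.07, -0.76, 0.35, -2.15, 0]
  ]
}}

```text
time: 2.45
position: [0.4683, -0.0773, 0.2963]
tool_rot: [1.264, 1.087, -0.929]
ft_force: [-0.1, -0.4, 0.1]
grip_width: 0.004
```

```bash
cat > rec.py <<'E'
from kin2 import *
p,Rm,s=cur()
open("data.txt","a").write(f"{[float(x) for x in s['joint_positions']]};{[float(x) for x in p]}\n")
print(round(s["time"],2),p,np.round(s["joint_positions"],3),round(s["grip_width"],3),np.round(s["ft_force"],1))
E
python3 rec.py
python3 - <<'E'
from plan import *
p,Rm,s=cur();print(np.degrees(R.from_matrix(Rm.T@tool(75,0,-1)).as_rotvec()))
E
```

```text
2.45 [ 0.46827576 -0.07729651  0.29625291] [ 0.535 -0.282 -0.281  1.902 -0.191  1.278 -1.175] 0.004 [-0.1 -0.4  0.1]
[ 0.35822609 -1.04139909  0.19700856]
```

```bash
cat > push.py <<'E'
from plan import *
import sys
def corner_pose(th,down,x=.190,z=.004):
    Rt=tool(down,0,-1)
    fwd=np.array([-Rt[0,1],-Rt[1,1],-Rt[2,1]])
    if fwd[0]<0: fwd=-fwd
    return pt(th,x,0,z)-Rt[:,0]*.019-fwd*.0095,Rt
if __name__=="__main__":
    p,Rm,s=cur();P,Rt=corner_pose(.95,72,.190,.012)
    print(P)
    for r in rows(p,Rm,P,Rt,0,2,5): print(r,end=",")
    print()
    out=[]
    for th,dn in zip(np.linspace(.90,.28,10),np.linspace(72,62,10)):
        P2,R2=corner_pose(th,dn); r=rows(P,Rt,P2,R2,0,5,10);out+=r;P,Rt=P2,R2
    print(P,len(out),out)
E
python3 push.py
```

```text
[ 0.50635755 -0.05827324  0.2856    ]
[0.11, -0.35, 1.07, 0.69, 1.19, -0.49, 0],[0.11, -0.35, 1.06, 0.71, 1.18, -0.49, 0],[0.11, -0.35, 1.07, 0.73, 1.17, -0.5, 0],
[ 0.63479624 -0.04563283  0.26549918] 10 [[0.0, 0.0, 0.0, 0.26, 1.73, 0.0, 0], [0.0, 0.0, 1.11, 0.3, 1.24, -0.0, 0], [-0.0, -0.0, 1.11, 0.41, 1.21, -0.0, 0], [0.0, 0.0, 1.11, 0.52, 1.17, 0.0, 0], [0.0, 0.0, 1.11, 0.62, 1.13, -0.0, 0], [0.0, 0.0, 1.11, 0.72, 1.07, 0.0, 0], [0.0, 0.0, 1.11, 0.82, 1.0, -0.0, 0], [-0.0, -0.0, 1.11, 0.9, 0.93, -0.0, 0], [-0.0, 0.0, 1.11, 0.99, 0.85, 0.0, 0], [0.0, 0.0, 1.11, 1.06, 0.76, -0.0, 0]]
```

Request:
{"op": "jog_arm", "data": {
  "targets": [
    [0.11, -0.35, 1.07, 0.69, 1.19, -0.49, 0],
    [0.11, -0.35, 1.06, 0.71, 1.18, -0.49, 0],
    [0.11, -0.35, 1.07, 0.73, 1.17, -0.5, 0],
    [0, 0, 0, 0, 0, 0, 0]
  ]
}}

```text
time: 2.95
position: [0.5062, -0.0571, 0.2835]
tool_rot: [1.281, 1.034, -0.898]
ft_force: [-0.9, -0.0, 0.8]
grip_width: 0.006
```

```bash
python3 rec.py; python3 -c "
from plan import *
im,d=get_image('scene');crop('scene',im,150,60,350,210,4,'pics/s2.png')"
```

```text
2.95 [ 0.50617083 -0.05709131  0.28346275] [ 0.519 -0.254 -0.333  1.915 -0.185  1.17  -1.239] 0.006 [-0.9 -0.   0.8]
```

View pics/s2.png

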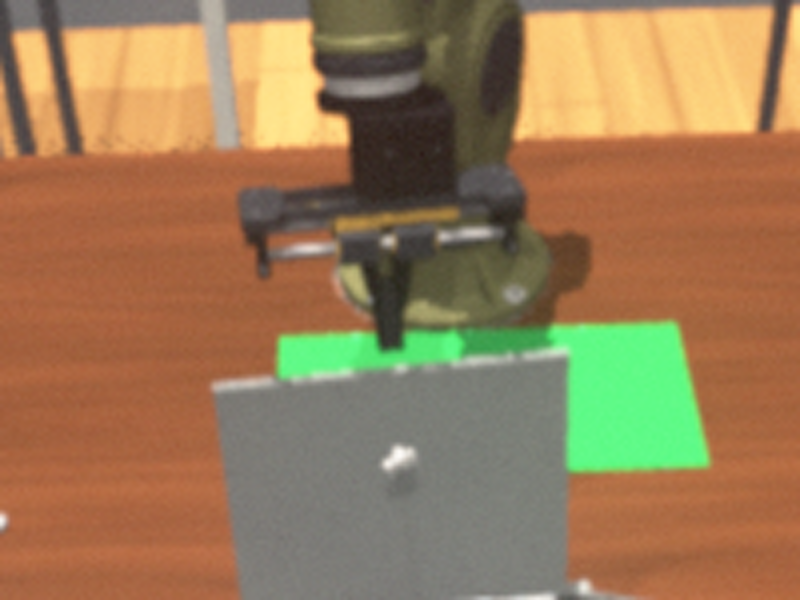

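The fingers stand centred just in front of the panel's top edge (crop 390,345). Now I push.

Request:
{"op": "jog_arm", "data": {
  "targets": [
    [0, 0, 0, 0.26, 1.73, 0, 0],
    [0, 0, 1.11, 0.3, 1.24, 0, 0],
    [0, 0, 1.11, 0.41, 1.21, 0, 0],
    [0, 0, 1.11, 0.52, 1.17, 0, 0],
    [0, 0, 1.11, 0.62, 1.13, 0, 0]
  ]
}}

```text
time: 3.62
position: [0.575, -0.0501, 0.286]
tool_rot: [1.312, 0.976, -0.837]
ft_force: [0.3, -1.0, -0.6]
grip_width: 0.007
```

```bash
python3 rec.py; python3 -c "
from push import *
print(corner_pose(np.linspace(.90,.28,10)[4],np.linspace(72,62,10)[4])[0])
im,d=get_image('scene');crop('scene',im,150,60,350,210,4,'pics/s3.png')"
```

```text
3.62 [ 0.57500411 -0.05012668  0.28603504] [ 0.509 -0.16  -0.368  1.857 -0.17   1.055 -1.28 ] 0.007 [ 0.3 -1.  -0.6]
[ 0.57437313 -0.05157942  0.28711904]
```

View pics/s3.png

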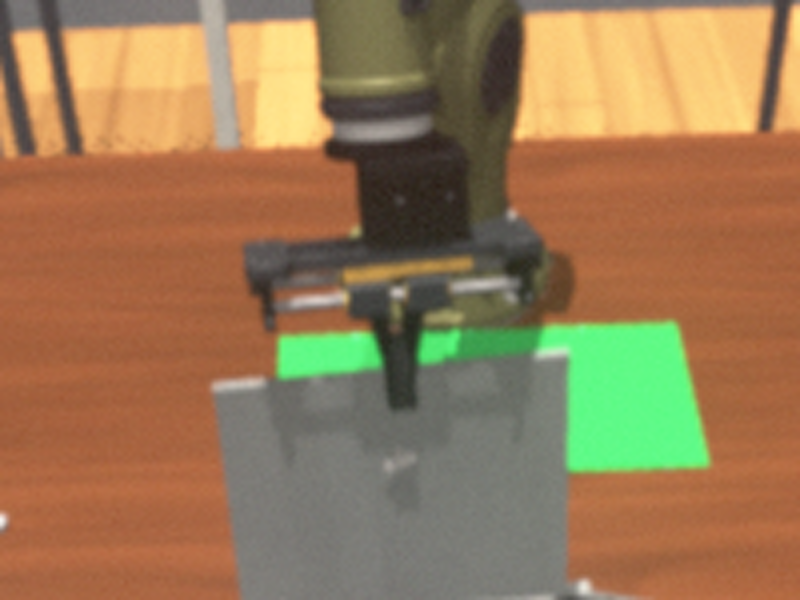

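The panel has not moved: its corners are still at (215,385) and (570,350), and the fingers now show in front of its inner side. I'll check the fingertip height by depth.

```bash
python3 -c "
from plan import *
p,Rm,s=cur();print(s['position'],Rm[:,0])
im,d=get_image('scene');P=cloud('scene',d)
for v in range(150,168,2): print(v,[tuple(np.round(P[v,u]*1000).astype(int)) if d[v,u] else 0 for u in (225,248,250,252,280)])
print(np.array(proj('scene',s['position']+Rm[:,0]*.019)), proj('scene',pt(.95,.215,0,0)))
im,d=get_image('top');crop('top',im,200,90,320,210,5,'pics/t3.png')
"
```

```text
[ 0.57561656 -0.04981726  0.28550465] [ 0.38164065  0.04036063 -0.92342917]
150 [(np.int64(149), np.int64(-148), np.int64(-3)), (np.int64(567), np.int64(-56), np.int64(337)), (np.int64(559), np.int64(-51), np.int64(331)), (np.int64(567), np.int64(-46), np.int64(337)), (np.int64(519), np.int64(33), np.int64(293))]
152 [(np.int64(159), np.int64(-147), np.int64(-4)), (np.int64(566), np.int64(-56), np.int64(329)), (np.int64(563), np.int64(-51), np.int64(327)), (np.int64(564), np.int64(-46), np.int64(328)), (np.int64(519), np.int64(34), np.int64(286))]
154 [(np.int64(534), np.int64(-120), np.int64(299)), (np.int64(572), np.int64(-56), np.int64(328)), (np.int64(572), np.int64(-51), np.int64(327)), (np.int64(569), np.int64(-46), np.int64(325)), (np.int64(522), np.int64(34), np.int64(282))]
156 [(np.int64(535), np.int64(-120), np.int64(292)), (np.int64(571), np.int64(-57), np.int64(320)), (np.int64(571), np.int64(-51), np.int64(320)), (np.int64(570), np.int64(-46), np.int64(319)), (np.int64(520), np.int64(34), np.int64(273))]
158 [(np.int64(538), np.int64(-121), np.int64(288)), (np.int64(577
[... 525 characters left out ...]
76), np.int64(-52), np.int64(303)), (np.int64(577), np.int64(-47), np.int64(303)), (np.int64(523), np.int64(34), np.int64(253))]
164 [(np.int64(541), np.int64(-122), np.int64(268)), (np.int64(533), np.int64(-58), np.int64(259)), (np.int64(535), np.int64(-52), np.int64(259)), (np.int64(533), np.int64(-46), np.int64(257)), (np.int64(527), np.int64(34), np.int64(249))]
166 [(np.int64(540), np.int64(-122), np.int64(260)), (np.int64(536), np.int64(-58), np.int64(254)), (np.int64(534), np.int64(-52), np.int64(251)), (np.int64(532), np.int64(-46), np.int64(250)), (np.int64(529), np.int64(34), np.int64(243))]
[251.41937354 173.31975518] (np.float64(248.10664804823162), np.float64(152.4754204590435))
```

View pics/t3.png

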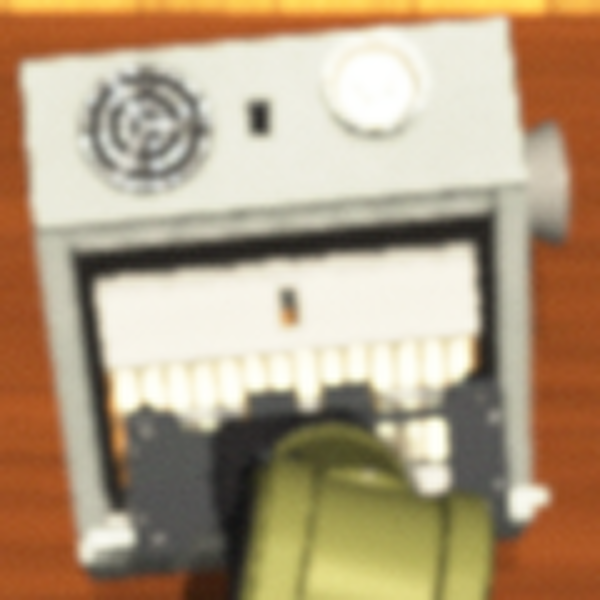

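The measured tip is at z≈0.303, about 36 mm higher than the pose reading implies. I'll check whether the TCP reading is off by comparing with the start image and the other data.

Run:
```python
from kin2 import *
for k in (4,5,7):
    L,r=fitL(k);print(np.round(L,4),np.round(r.reshape(-1,3)*1000,1).tolist())
p=np.array([0.29453,-0.57885,0.20465]);Rm=R.from_rotvec([0.85681614,1.39756717,-0.85526694]).as_matrix()
for a in (-.02,0,.019): print(a,[np.round(np.array(proj("scene",p+Rm@[a,0,j]))*1.5) for j in (-.05,0,.05)],[np.round(np.array(proj("top",p+Rm@[a,0,j]))*1.5) for j in (-.05,0,.05)])
z=np.load("scene0.npz");crop("scene",z["im"],40,80,140,150,7,"pics/g0.png")
P=cloud("scene",z["d"]);
z2=np.load("top0.npz");crop("top",z2["im"],420,240,512,310,7,"pics/g0t.png")
```

```text
[0.2243 0.4357 0.5192 0.3239] [[22.1, 16.2, 4.9], [-2.8, -8.0, -7.0], [8.8, 15.1, 2.4], [3.9, 17.0, 0.9], [-3.8, 18.6, -1.3]]
[0.219  0.4347 0.5071 0.3209 0.013 ] [[22.2, 16.2, 0.0], [-3.3, -8.8, -4.0], [8.8, 15.1, 3.3], [3.8, 17.0, 1.9], [-4.0, 18.5, -1.2]]
[ 0.2948  0.4521  0.5139  0.3391  0.0062  0.0769 -0.0097] [[23.3, 16.8, -0.5], [-9.9, -0.9, -3.1], [12.4, 10.8, 1.7], [5.7, 12.7, 1.5], [-1.6, 15.7, 0.5]]
-0.02 [array([157., 188.]), array([135., 195.]), array([112., 202.])] [array([650., 428.]), array([672., 415.]), array([694., 403.])]
0 [array([160., 195.]), array([138., 202.]), array([115., 209.])] [array([646., 428.]), array([668., 416.]), array([690., 403.])]
0.019 [array([162., 202.]), array([140., 209.]), array([118., 216.])] [array([642., 428.]), array([664., 416.]), array([685., 403.])]
```

View pics/g0.png

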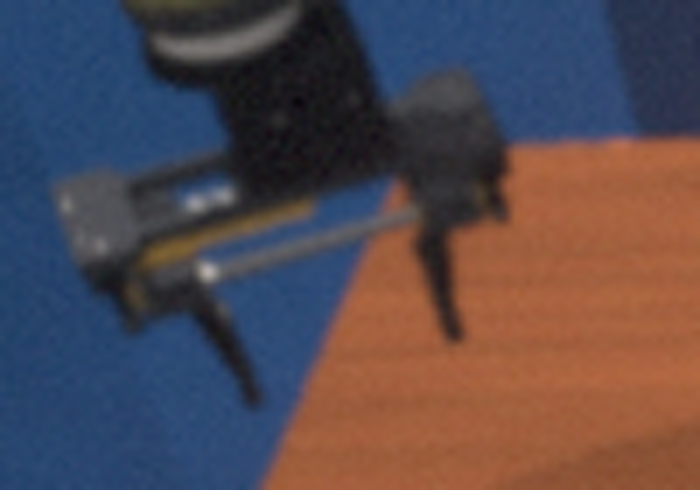

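Run:
```python
from plan import *
p=np.array([0.46060155,-0.18888249,0.24763849]);Rm=np.array([[.531,.826,.19],[.166,.118,-.979],[-.831,.551,-.074]])
print("obs",202,147.5)
for a in(.019,-.0,-.015):print("toolbias",a,proj("scene",p+Rm[:,0]*a))
print("zbias",proj("scene",p+Rm[:,0]*.019+[0,0,.033]))
p=np.array([0.50617083,-0.05709131,0.28346275]);
print("obs s2",150+390/4,60+347/4)
Rm=R.from_rotvec([1.281,1.034,-.898]).as_matrix()
for a in(.019,-.0,-.015):print("toolbias",a,proj("scene",p+Rm[:,0]*a))
print("zbias",proj("scene",p+Rm[:,0]*.019+[0,0,.033]))
```

```text
obs 202 147.5
toolbias 0.019 (np.float64(204.90823501902477), np.float64(158.33954024876306))
toolbias -0.0 (np.float64(203.47703368095074), np.float64(152.13204842601712))
toolbias -0.015 (np.float64(202.3411560895642), np.float64(147.2023723078282))
zbias (np.float64(203.73615921469357), np.float64(149.7709446481992))
obs s2 247.5 146.75
toolbias 0.019 (np.float64(248.14118538338298), np.float64(157.2358281564443))
toolbias -0.0 (np.float64(247.69611990865525), np.float64(151.04637806966858))
toolbias -0.015 (np.float64(247.34005269622395), np.float64(146.0937870028674))
zbias (np.float64(247.80935578318588), np.float64(148.24718212250818))
```

All three views fit a tip 15 mm *behind* the reported TCP, rather than 19 mm ahead of it. The fingers therefore passed over the panel's edge without touching it. I'll use that tip offset, retreat over the edge and redo the push.

```bash
sed -i 's/Rt\[:,0\]\*.019/Rt[:,0]*TIP/; s/^import sys/TIP=-.015/' push.py
python3 - <<'E'
from push import *
p,Rm,s=cur();P,Rt=corner_pose(.95,72,.190,.014)
A=p+[-.03,0,.03]; B=np.array([P[0]-.03,P[1],A[2]])
print(P,B)
o=[];c=p;cr=Rm
for q,Rq in ((A,Rm),(B,Rt),(P+[-.02,0,0],Rt)):
    r=rows(c,cr,q,Rq,0,4.5,8);o+=r;c,cr=q,Rq
print(len(o),o)
P=c;Rt=cr;out=[]
for th,dn in zip(np.linspace(.95,.28,10),np.linspace(72,62,10)):
    P2,R2=corner_pose(th,dn); r=rows(P,Rt,P2,R2,0,5,10);out+=r;P,Rt=P2,R2
print(P,len(out),out)
E
```

```text
[ 0.51485013 -0.05743743  0.25293636] [ 0.48485013 -0.05743743  0.31564225]
5 [[0.0, 0.0, 0.0, -3.91, -1.61, -0.31, 0], [0.1, -0.07, -2.22, -1.14, -2.77, 0.07, 0], [0.09, -0.08, -2.21, -1.04, -2.81, 0.07, 0], [0.0, 0.0, 0.0, 3.14, -0.5, 0.05, 0], [0.0, 0.0, 0.0, 3.13, -0.49, 0.05, 0]]
[ 0.65068153 -0.04406946  0.23547897] 10 [[0.0, 0.0, 0.0, 0.76, 2.88, 0.2, 0], [0.0, 0.0, 1.11, 0.25, 1.42, 0.0, 0], [-0.0, -0.0, 1.11, 0.38, 1.4, 0.0, 0], [0.0, 0.0, 1.11, 0.51, 1.36, -0.0, 0], [0.0, 0.0, 1.11, 0.63, 1.3, 0.0, 0], [0.0, 0.0, 1.11, 0.75, 1.24, 0.0, 0], [0.0, 0.0, 1.11, 0.86, 1.17, 0.0, 0], [-0.0, -0.0, 1.11, 0.96, 1.08, -0.0, 0], [-0.0, 0.0, 1.11, 1.05, 0.99, 0.0, 0], [0.0, 0.0, 1.11, 1.14, 0.89, -0.0, 0]]
```

Request:
{"op": "jog_arm", "data": {
  "targets": [
    [0, 0, 0, -3.91, -1.61, -0.31, 0],
    [0.1, -0.07, -2.22, -1.14, -2.77, 0.07, 0],
    [0.09, -0.08, -2.21, -1.04, -2.81, 0.07, 0],
    [0, 0, 0, 0, 0, 0, 0],
    [0, 0, 0, 3.14, -0.5, 0.05, 0],
    [0, 0, 0, 3.13, -0.49, 0.05, 0],
    [0, 0, 0, 0, 0, 0, 0]
  ]
}}

```text
time: 4.65
position: [0.4946, -0.0572, 0.2511]
tool_rot: [1.281, 1.034, -0.903]
ft_force: [-0.3, 0.3, -0.8]
grip_width: 0.006
```

Request:
{"op": "jog_arm", "data": {
  "targets": [
    [0, 0, 0, 0.76, 2.88, 0.2, 0],
    [0, 0, 1.11, 0.25, 1.42, 0, 0],
    [0, 0, 1.11, 0.38, 1.4, 0, 0],
    [0, 0, 1.11, 0.51, 1.36, 0, 0]
  ]
}}

```text
time: 5.15
position: [0.5695, -0.0527, 0.2589]
tool_rot: [1.306, 0.986, -0.855]
ft_force: [-1.4, 0.1, 0.5]
grip_width: 0.001
```

```bash
python3 rec.py; python3 -c "
from plan import *
im,d=get_image('scene');crop('scene',im,150,60,350,210,4,'pics/s4.png')"
```

```text
5.15 [ 0.56952203 -0.05270317  0.25891987] [ 0.325 -0.147 -0.209  1.901 -0.125  1.02  -1.314] 0.001 [-1.4  0.1  0.5]
```

View pics/s4.png

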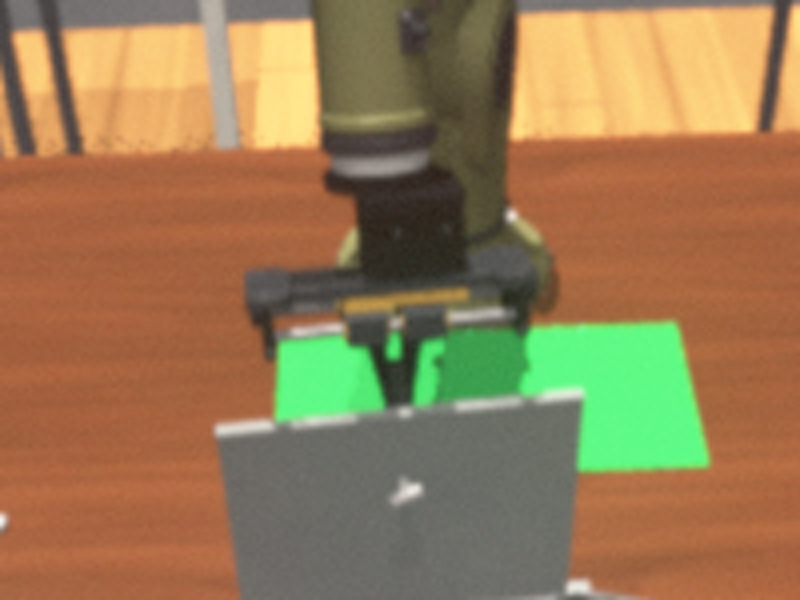

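The panel is now moving up; its top edge has gone from row 367 to about row 412 in the crop. I'll carry on.

Request:
{"op": "jog_arm", "data": {
  "targets": [
    [0, 0, 1.11, 0.63, 1.3, 0, 0],
    [0, 0, 1.11, 0.75, 1.24, 0, 0],
    [0, 0, 1.11, 0.86, 1.17, 0, 0],
    [0, 0, 1.11, 0.96, 1.08, 0, 0],
    [0, 0, 1.11, 1.05, 0.99, 0, 0]
  ]
}}

```text
time: 5.82
position: [0.6396, -0.0455, 0.2417]
tool_rot: [1.343, 0.917, -0.781]
ft_force: [-1.4, 0.9, 1.1]
grip_width: 0.004
```

```bash
python3 rec.py; python3 -c "
from push import *
print(corner_pose(np.linspace(.95,.28,10)[8],np.linspace(72,62,10)[8])[0])
im,d=get_image('scene');crop('scene',im,150,60,350,210,4,'pics/s5.png')
P=cloud('scene',d)
for c in ((260,'l'),):
  pass
for u in (215,222,275,282):
  q=P[165:200,u];o,up,e,n=frame(0)
  k=(q-o);r=np.hypot(k@up,k@n);a=np.arctan2(k@n,k@up);m=(r<.22)&(r>.1);print(u,np.median(a[m]),m.sum())
"
```

```text
5.83 [ 0.63955288 -0.04554686  0.24173848] [ 0.311 -0.051 -0.225  1.879 -0.124  0.852 -1.329] 0.004 [-1.4  0.9  1.1]
[ 0.63764761 -0.04535221  0.24162406]
215 0.3519550926120378 10
222 0.35279020149499346 11
275 0.3520966201420053 15
282 0.35341432555406865 17
```

View pics/s5.png

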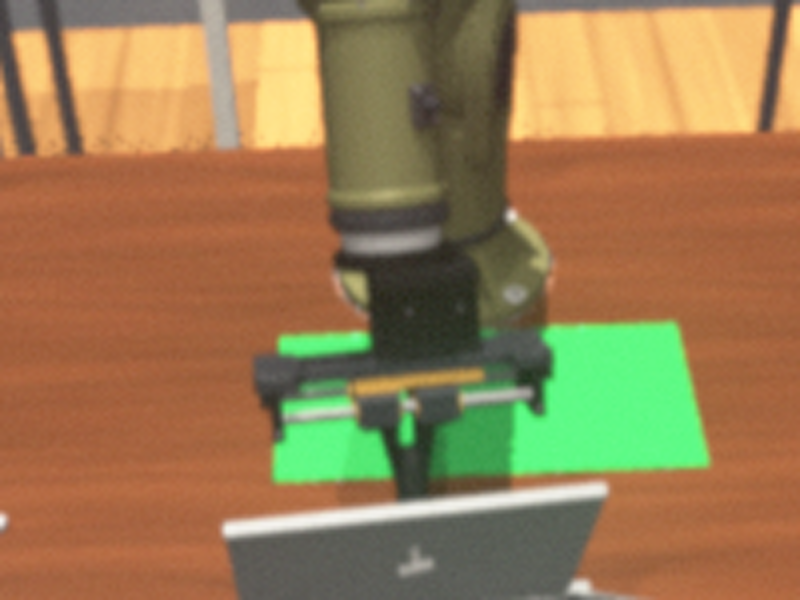

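The panel is at θ≈0.352 by depth, against 0.354 commanded. I'll do one more push row and then retreat to look at it.

Request:
{"op": "jog_arm", "data": {
  "targets": [
    [0, 0, 1.11, 1.14, 0.89, 0, 0],
    [0, 0, 0, 0.1, 0.1, 0, 0],
    [0, 0, 0, -1.5, -2, 0, 0],
    [0, 0, 3, -2, -3, 0, 3],
    [0, 0, 4, -3, -4, 0, 5]
  ]
}}

```text
time: 6.5
position: [0.5609, -0.0547, 0.2375]
tool_rot: [1.389, 0.834, -0.676]
ft_force: [-55.3, -2.3, 55.4]
grip_width: 0.156
```

```bash
python3 rec.py
cat > look.py <<'E'
from plan import *
import sys
k=sys.argv[1]
im,d=get_image('scene');crop('scene',im,150,60,350,210,4,f'pics/s{k}.png')
P=cloud('scene',d);o,up,e,n=frame(0)
for u in (215,222,275,282):
  q=P[165:215,u]
  kk=(q-o);r=np.hypot(kk@up,kk@n);a=np.arctan2(kk@n,kk@up);m=(r<.225)&(r>.1)&(a>.02);print(u,np.median(a[m]),m.sum())
im,d=get_image('top');crop('top',im,200,90,320,210,5,f'pics/t{k}.png');np.savez(f"t{k}.npz",im=im,d=d)
P=cloud('top',d)
k2=(P-o);x=k2@up;z=k2@n;y=k2@e;a=np.arctan2(z,x);r=np.hypot(x,z)
m=(r<.2)&(r>.1)&(abs(y)<.115)&(abs(y)>.045)&(a>.01)&(a<.6)
print("top panel outer a",np.median(a[m]),m.sum())
E
python3 look.py 6
```

```text
6.5 [ 0.56090473 -0.05474071  0.23752917] [ 0.512 -0.302 -0.294  2.139 -0.394  0.754 -1.047] 0.156 [-55.3  -2.3  55.4]
215 0.27352899572836453 21
222 0.2755815071592498 21
275 0.2763974254984037 22
282 0.2713252687284633 21
top panel outer a 0.27949790786631706 1261
```

View pics/t6.png

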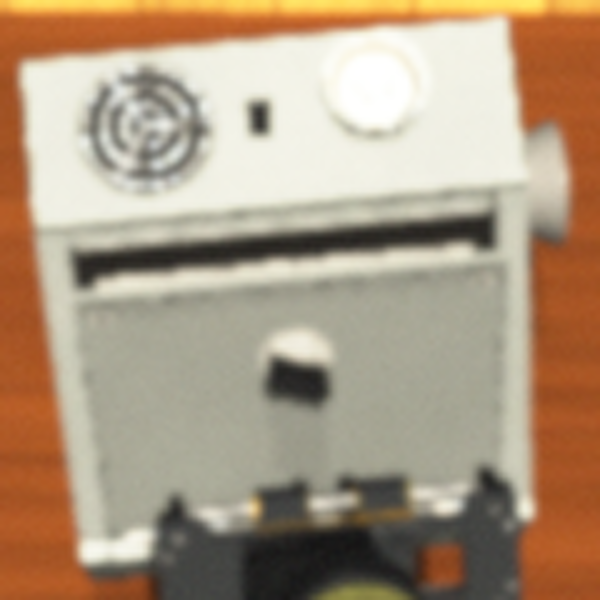

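View pics/s6.png

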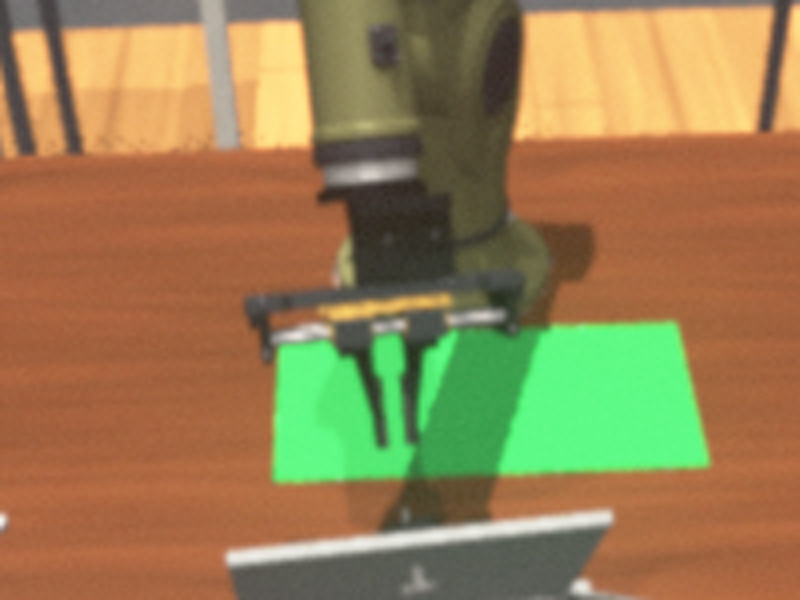

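```bash
python3 rec.py
python3 - <<'E'
from plan import *
z=np.load("t6.npz");im=z["im"];crop("top",im,240,145,280,180,18,"pics/w6.png")
g=im[150:178,245:275].mean(-1)
th=.276;o,up,e,n=frame(th);c=np.array(camera_info("top")["world_from_camera"])[:3,3]
m=np.argwhere(im[150:178,245:275].max(-1)<75)
for zz in (.034,.028,.022):
    pts=[]
    for r,cc in m:
        d=deproj("top",245+cc,150+r,1.)-c;t=((o-c)@n+zz)/(d@n);q=c+t*d-o;pts.append((q@up,q@e))
    q=np.array(pts);w,v=np.linalg.eigh(np.cov(q.T));print(zz,len(q),q.mean(0),np.sqrt(w)*3.46,np.arctan2(v[1,1],v[0,1]))
# model outline overlays
for phi in (1.0,1.1,1.2,1.3):
    cs=[]
    for a,b in ((.019,.005),(.019,-.005),(-.019,-.005),(-.019,.005)):
        cs.append(np.round((np.array(proj("top",pt(th,.15+a*np.cos(phi)-b*np.sin(phi),a*np.sin(phi)+b*np.cos(phi),.034)))-[240,145])*18).astype(int).tolist())
    print(phi,cs)
E
```

```text
6.6 [ 0.55593113 -0.06037049  0.22992423] [ 0.524 -0.3   -0.296  2.147 -0.391  0.756 -1.049] 0.24 [ 0.4 -1.2  0.2]
0.034 65 [0.16082788 0.00212404] [0.02232284 0.03468484] 0.8717352953623204
0.028 65 [0.15449619 0.00183679] [0.02247474 0.03492086] 0.8717352953623164
0.022 65 [0.1481645  0.00154953] [0.02262663 0.03515688] 0.871735295362318
1.0 [[241, 408], [272, 369], [475, 437], [443, 476]]
1.1 [[238, 417], [264, 376], [478, 429], [452, 469]]
1.2 [[237, 425], [256, 383], [479, 421], [459, 462]]
1.3 [[237, 433], [250, 391], [480, 412], [465, 455]]
```

View pics/w6.png

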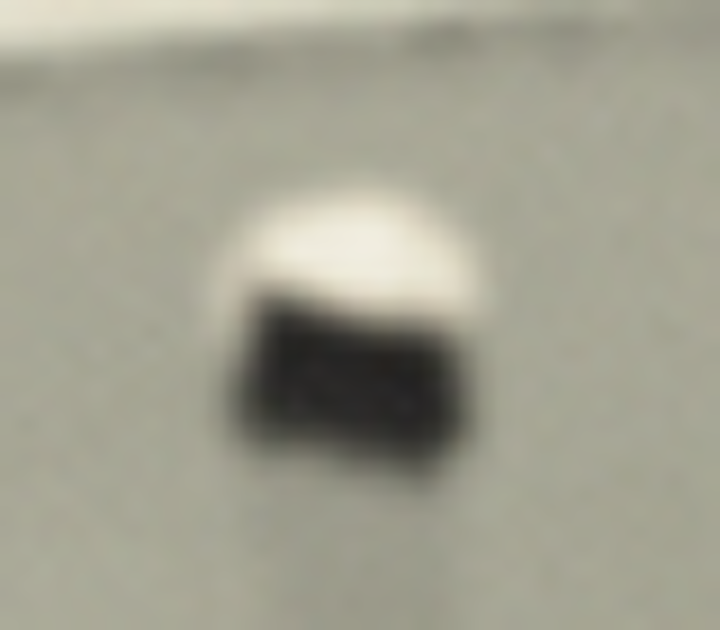

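The wing angle is about 1.08 rad from both cameras, and the panel rests at θ≈0.276. Before approaching, I'll fit the arm kinematics with lateral offsets so I can check reach.

```bash
cat > kin3.py <<'E'
from kin2 import *
def basis3(q):
    r=rots(q); cols=[np.array([0,0,1.])]
    # link vectors in frames after joint pairs
    for i in (2,3,4,5,6,7):
        for ax in np.eye(3): cols.append(r[i].apply(ax))
    return np.stack(cols,1)
prior=np.zeros(19);prior[0]=.22;prior[1+2]=.44;prior[1+6+2]=.515;prior[1+15+2]=.33
A=np.vstack([basis3(eval(a)) for a,b in data]);b=np.concatenate([eval(b) for a,b in data])
lam=.02
L=prior+np.linalg.lstsq(np.vstack([A,lam*np.eye(19)]),np.concatenate([b-A@prior,np.zeros(19)]),rcond=None)[0]
def fk(q): 
    return basis3(q)@L, rots(q)[7].as_matrix()@C
lo=np.array([-2.86,-.3,-1.38,.06,-1.56,.09,-2.69]);hi=np.array([2.86,2.09,1.24,2.45,4.7,2.05,2.69])
def ik(P,Rt,q0,reg=.02):
    def f(q):
        p,Rm=fk(q);return np.concatenate([(p-P)*10,R.from_matrix(Rm.T@Rt).as_rotvec(),reg*(q-q0)])
    s=least_squares(f,np.clip(q0,lo+.001,hi-.001),bounds=(lo,hi));p,Rm=fk(s.x);return s.x,np.linalg.norm(p-P),R.from_matrix(Rm.T@Rt).magnitude()
if __name__=="__main__":
    print(np.round(L,3));print(np.round((A@L-b).reshape(-1,3)*1000,1).tolist())
    q=np.array(get_state()["joint_positions"])
    for zt in (.075,.045,.012):
      for dn in (29.2,36,43):
        Rt=tool(dn,1.08,-1);P=pt(.276,.15,0,zt)+Rt[:,0]*.015
        for reg in(.02,.001):
            x,e,a=ik(P,Rt,q,reg);print(zt,dn,np.round(P,3),np.round(x,2),"err",round(e*1000,1),round(np.degrees(a),1))
E
python3 kin3.py
```

```text
[ 0.247  0.001 -0.015  0.454 -0.001 -0.006  0.014 -0.002 -0.006  0.514
  0.001 -0.    -0.001 -0.    -0.     0.027  0.     0.     0.357]
[[-0.0, 0.0, -0.0], [0.0, -0.1, -0.0], [-0.0, 0.1, -0.0], [0.0, 0.0, 0.0], [-0.0, -0.1, 0.1], [0.0, -0.0, 0.0], [0.0, -0.1, 0.0], [-0.0, 0.1, -0.0], [-0.0, 0.1, -0.0]]
0.075 29.2 [ 0.585 -0.051  0.245] [ 0.59 -0.3  -0.16  2.43 -1.56  0.63  1.31] err 6.0 8.2
0.075 29.2 [ 0.585 -0.051  0.245] [ 0.59 -0.3  -0.16  2.43 -1.56  0.63  1.31] err 6.0 8.2
0.075 36 [ 0.584 -0.051  0.244] [ 0.53 -0.3  -0.16  2.31 -1.08  0.61  0.8 ] err 6.3 8.2
0.075 36 [ 0.584 -0.051  0.244] [ 0.54 -0.3  -0.16  2.31 -1.1   0.61  0.82] err 6.3 8.2
0.075 43 [ 0.583 -0.051  0.242] [ 0.41 -0.3  -0.15  2.22 -0.64  0.61  0.3 ] err 4.2 5.5
0.075 43 [ 0.583 -0.051  0.242] [ 0.42 -0.3  -0.15  2.22 -0.65  0.61  0.31] err 4.2 5.5
0.045 29.2 [ 0.611 -0.048  0.231] [ 0.36 -0.3  -0.12  2.42 -1.56  0.34  1.22] err 1.5 2.2
0.045 29.2 [ 0.611 -0.048  0.231] [ 0.34 -0.3  -0.1   2.42 -1.56  0.34  1.22] err 1.6 2.2
0.045 36 [ 0.61  -0.048  0.229] [ 0.36 -0.3  -0.14  2.35 -1.05  0.34  0.69] err 1.4 1.2
0.045 36 [ 0.61  -0.048  0.229] [ 0.38 -0.3  -0.16  2.35 -1.09  0.35  0.73] err 1.4 1.1
0.045 43 [ 0.609 -0.048  0.228] [ 0.08 -0.29  0.05  2.28 -0.43  0.39  0.08] err 0.0 0.1
0.045 43 [ 0.609 -0.048  0.228] [ 0.08 -0.29  0.06  2.28 -0.43  0.39  0.09] err 0.0 0.0
0.012 29.2 [ 0.639 -0.045  0.214] [-0.45 -0.3   0.56  2.4  -1.56  0.09  1.31] err 0.7 2.5
0.012 29.2 [ 0.639 -0.045  0.214] [-0.46 -0.3   0.57  2.4  -1.56  0.09  1.31] err 0.6 2.5
0.012 36 [ 0.638 -0.045  0.213] [-0.47 -0.3   0.55  2.35 -0.23  0.13 -0.04] err 0.1 0.3
0.012 36 [ 0.638 -0.045  0.213] [-0.47 -0.3   0.56  2.35 -0.3   0.13  0.03] err 0.0 0.0
0.012 43 [ 0.637 -0.045  0.212] [ 0.14 -0.2  -0.01  2.24 -0.52  0.34  0.16] err 0.0 0.2
0.012 43 [ 0.637 -0.045  0.212] [ 0.13 -0.2  -0.    2.24 -0.53  0.34  0.17] err 0.0 0.0
```

Run:
```python
from kin3 import *
q=np.array(get_state()["joint_positions"])
for th,dn in ((.08,40.4),(.08,46),(.15,36.4),(.15,43)):
  for zt in (.06,.045,.012):
   for phi in (1.08,0):
    Rt=tool(dn,phi,-1);P=pt(th,.15,0,zt)+Rt[:,0]*.015
    x,e,a=ik(P,Rt,q,.003);print(th,dn,zt,phi,np.round(P,3),np.round(x,2),"err",round(e*1000,1),round(np.degrees(a),1))
```

```text
0.08 40.4 0.06 1.08 [ 0.627 -0.046  0.228] [-0.02 -0.27  0.14  2.28 -0.48  0.31  0.14] err 0.0 0.0
0.08 40.4 0.06 0 [ 0.627 -0.046  0.228] [ 0.32 -0.25 -0.15  2.27 -0.73  0.35 -0.73] err 0.0 0.0
0.08 40.4 0.045 1.08 [ 0.638 -0.045  0.219] [-0.01 -0.23  0.13  2.27 -0.54  0.28  0.2 ] err 0.0 0.0
0.08 40.4 0.045 0 [ 0.638 -0.045  0.219] [ 0.32 -0.22 -0.16  2.27 -0.76  0.32 -0.69] err 0.0 0.0
0.08 40.4 0.012 1.08 [ 0.663 -0.043  0.197] [ 0.11 -0.13  0.01  2.25 -0.76  0.24  0.4 ] err 0.0 0.0
0.08 40.4 0.012 0 [ 0.663 -0.043  0.197] [ 0.33 -0.13 -0.2   2.24 -0.86  0.26 -0.59] err 0.0 0.0
0.08 46 0.06 1.08 [ 0.626 -0.047  0.227] [ 0.22 -0.23 -0.09  2.2  -0.42  0.45  0.06] err 0.0 0.0
0.08 46 0.06 0 [ 0.626 -0.047  0.227] [ 0.45 -0.23 -0.28  2.19 -0.54  0.47 -0.93] err 0.0 0.0
0.08 46 0.045 1.08 [ 0.637 -0.045  0.218] [ 0.25 -0.19 -0.11  2.19 -0.44  0.42  0.07] err 0.0 0.0
0.08 46 0.045 0 [ 0.637 -0.045  0.218] [ 0.45 -0.19 -0.29  2.18 -0.53  0.44 -0.93] err 0.0 0.0
0.08 46 0.012 1.08 [ 0.662 -0.043  0.196] [ 0.31 -0.11 -0.19  2.16 -0.48  0.36  0.11] err 0.0 0.0
0.08 46 0.012 0 [ 0.662 -0.04
[... 531 characters left out ...]
   0.1  -0.16] err 0.0 0.0
0.15 36.4 0.012 0 [ 0.655 -0.044  0.204] [ 0.25 -0.16 -0.1   2.31 -1.23  0.22 -0.22] err 0.0 0.0
0.15 43 0.06 1.08 [ 0.615 -0.048  0.231] [ 0.1  -0.28  0.04  2.26 -0.44  0.39  0.09] err 0.0 0.0
0.15 43 0.06 0 [ 0.615 -0.048  0.231] [ 0.39 -0.27 -0.21  2.25 -0.63  0.42 -0.83] err 0.0 0.0
0.15 43 0.045 1.08 [ 0.627 -0.046  0.222] [ 0.12 -0.24  0.02  2.25 -0.48  0.36  0.13] err 0.0 0.0
0.15 43 0.045 0 [ 0.627 -0.046  0.222] [ 0.38 -0.23 -0.22  2.24 -0.64  0.39 -0.82] err 0.0 0.0
0.15 43 0.012 1.08 [ 0.654 -0.044  0.203] [ 0.19 -0.15 -0.06  2.22 -0.58  0.31  0.22] err 0.0 0.0
0.15 43 0.012 0 [ 0.654 -0.044  0.203] [ 0.39 -0.15 -0.25  2.21 -0.67  0.32 -0.79] err 0.0 0.0
```

Run:
```python
from push import *
p,Rm,s=cur();o=[]
for th,dn,z,md in ((.276,56,.035,3.5),(.276,54,.006,3),(.2,52,.004,2),(.12,50,.004,2)):
    P,Rt=corner_pose(th,dn,.192,z);r=rows(p,Rm,P,Rt,0,md,6);o+=r;p,Rm=P,Rt;print(P,len(r))
print(o)
```

```text
[ 0.62723591 -0.04637688  0.25194325] 3
[ 0.65304839 -0.04383652  0.23783002] 1
[ 0.66795518 -0.04236946  0.22957167] 1
[ 0.68114381 -0.04107149  0.22091318] 1
[[-0.17, -0.15, 0.19, 0.72, 2.41, -0.25, 0], [-0.18, -0.15, 0.18, 0.72, 2.42, -0.24, 0], [-0.17, -0.15, 0.19, 0.74, 2.41, -0.24, 0], [-0.0, -0.0, 2.0, 2.62, 1.36, 0.0, 0], [0.0, 0.0, 2.0, 1.55, 0.73, -0.0, 0], [0.0, 0.0, 2.0, 1.5, 0.51, 0.0, 0]]
```

Request:
{"op": "jog_arm", "data": {
  "targets": [
    [-0.17, -0.15, 0.19, 0.2, 2.6, -0.25, 0],
    [-0.18, -0.15, 0.18, 0.6, 2.42, -0.24, 0],
    [-0.17, -0.15, 0.19, 1.3, 2.2, -0.24, 0],
    [0, 0, 2.0, 2.62, 1.36, 0, 0],
    [0, 0, 2.0, 1.55, 0.73, 0, 0],
    [0, 0, 2.0, 1.5, 0.51, 0, 0],
    [0, 0, 0, 0, 0, 0, 0]
  ]
}}

```text
time: 7.48
position: [0.6854, -0.0364, 0.2291]
tool_rot: [1.415, 0.745, -0.594]
ft_force: [0.3, -0.1, -0.3]
grip_width: 0.004
```

```bash
python3 rec.py;python3 look.py 7
```

```text
7.47 [ 0.68535935 -0.03638286  0.22911725] [ 0.507 -0.066 -0.408  2.02  -0.315  0.504 -1.151] 0.004 [ 0.3 -0.1 -0.3]
215 2.822915510859977 26
222 2.8185534941578005 26
275 2.8094850244254754 28
282 2.777427201565986 34
top panel outer a 0.12515146448652748 464
```

View pics/s7.png

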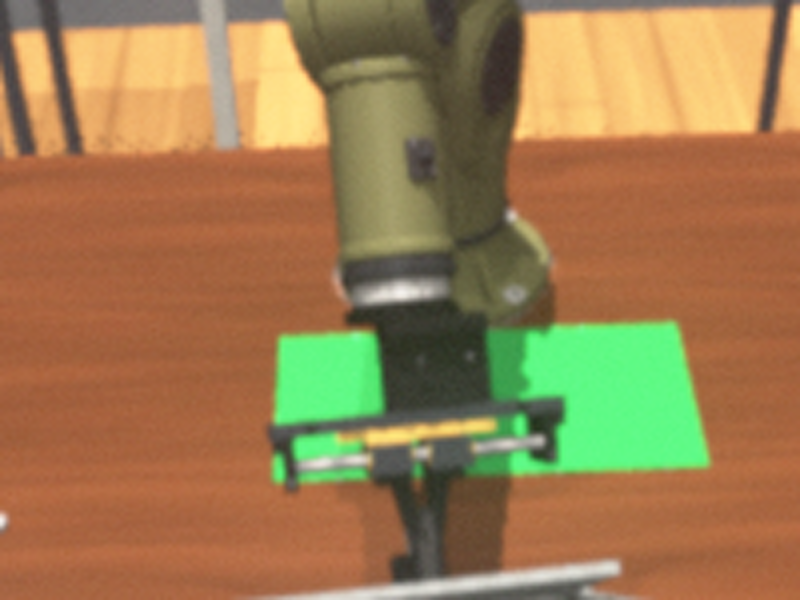

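Run:
```python
from push import *
p,Rm,s=cur();o=[]
A=p-Rm[:,0]*.055
r=rows(p,Rm,A,Rm,4,6,10);o+=r
Rt=tool(40,1.08,-1);P=pt(.12,.15,0,.055)-Rt[:,0]*TIP
r=rows(A,Rm,P,Rt,4,4,9.5);o+=r
print(P,len(o),o)
```

```text
[ 0.62449391 -0.04664674  0.22731432] 8 [[0.0, 0.0, 0.0, -5.5, 0.0, 0.0, 4], [-8.76, -0.73, 1.2, 0.25, -0.71, 0.05, 4], [-8.75, -0.74, 1.19, 0.23, -0.71, -0.07, 4], [-8.76, -0.73, 1.2, 0.21, -0.69, -0.17, 4], [-8.75, -0.74, 1.2, 0.2, -0.67, -0.28, 4], [-8.76, -0.73, 1.19, 0.18, -0.62, -0.38, 4], [-8.75, -0.74, 1.2, 0.17, -0.55, -0.48, 4], [-8.76, -0.73, 1.2, 0.14, -0.49, -0.55, 4]]
```

Request:
{"op": "jog_arm", "data": {
  "targets": [
    [0, 0, 0, -5.5, 0, 0, 4],
    [-8.76, -0.73, 1.2, 0.25, -0.71, 0.05, 4],
    [-8.75, -0.74, 1.19, 0.23, -0.71, -0.07, 4],
    [-8.76, -0.73, 1.2, 0.21, -0.69, -0.17, 4],
    [-8.75, -0.74, 1.2, 0.2, -0.67, -0.28, 4],
    [-8.76, -0.73, 1.19, 0.18, -0.62, -0.38, 4],
    [-8.75, -0.74, 1.2, 0.17, -0.55, -0.48, 4],
    [-8.76, -0.73, 1.2, 0.14, -0.49, -0.55, 4],
    [0, 0, 0, 0, 0, 0, 4],
    [0, 0, 0, 0, 0, 0, 4]
  ]
}}

```text
time: 8.82
position: [0.6249, -0.0466, 0.228]
tool_rot: [0.439, 0.704, -0.079]
ft_force: [0.7, 0.2, -0.1]
grip_width: 0.46
```

```bash
python3 rec.py;python3 look.py 8
python3 - <<'E'
from push import *
p,Rm,s=cur();Rt=tool(40,1.08,-1);print(np.degrees(R.from_matrix(Rm.T@Rt).as_rotvec()))
z=np.load("t8.npz");crop("top",z["im"],235,125,285,185,10,"pics/w8.png")
o,u,e,n=frame(.12);t=p+Rm[:,0]*TIP-o;print("tip in panel",t@u,t@e,t@n)
E
```

```text
8.82 [ 0.62491125 -0.04657644  0.2280197 ] [ 0.127 -0.267  0.017  2.291 -0.624  0.314  0.267] 0.46 [ 0.7  0.2 -0.1]
215 2.823808860687707 26
222 2.8240212311947883 26
275 2.8091216426288823 28
282 2.8070430855683846 27
top panel outer a 0.12600237312141868 1159
[-0.08776378  0.06081087 -0.00259359]
tip in panel 0.15057286053603977 -0.0003160948058935581 0.05497857798893505
```

View pics/t8.png

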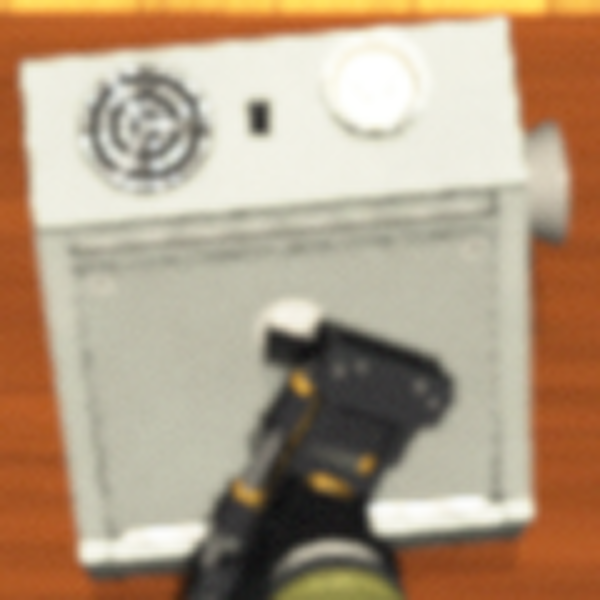

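View pics/s8.png

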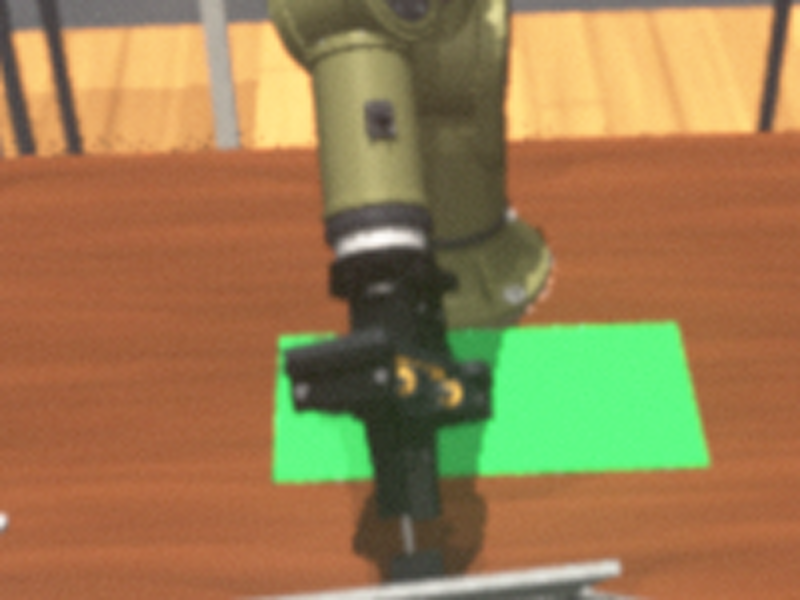

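The jaws straddle the wing, with the jaw axis running lower-left to upper-right across the blade at crop (290,345). I'll descend and close.

Run:
```python
from push import *
p,Rm,s=cur();o=[]
Rt=tool(38.2,1.08,-1);P=pt(.12,.15,0,.0125)-Rt[:,0]*TIP
print(P,rows(p,Rm,P,Rt,4,1.5,9.5))
```

```text
[ 0.65806244 -0.04334306  0.20144168] [[-0.03, -0.51, 0.28, 1.42, 0.03, 0.03, 4], [-0.03, -0.51, 0.28, 1.41, 0.02, 0.02, 4], [-0.03, -0.51, 0.29, 1.42, 0.02, 0.0, 4]]
```

Request:
{"op": "jog_arm", "data": {
  "targets": [
    [-0.03, -0.51, 0.28, 1.42, 0.03, 0.03, 4],
    [-0.03, -0.51, 0.28, 1.41, 0.02, 0.02, 4],
    [-0.03, -0.51, 0.29, 1.42, 0.02, 0, 4],
    [0, 0, 0, 0, 0, 0, 4]
  ],
  "squeeze": 15
}}

```text
time: 9.43
position: [0.6575, -0.0429, 0.1993]
tool_rot: [0.44, 0.678, -0.071]
ft_force: [0.1, -0.7, 0.2]
grip_width: 0.457
```

```bash
python3 rec.py;python3 look.py 9
```

```text
9.43 [ 0.65747526 -0.04292655  0.19926347] [-0.064 -0.164  0.181  2.291 -0.875  0.194  0.53 ] 0.457 [ 0.1 -0.7  0.2]
215 2.8217842550027825 26
222 2.817511561118002 26
275 2.794236176792464 30
282 2.810805674428505 27
top panel outer a 0.1267328689065409 1080
```

View pics/t9.png

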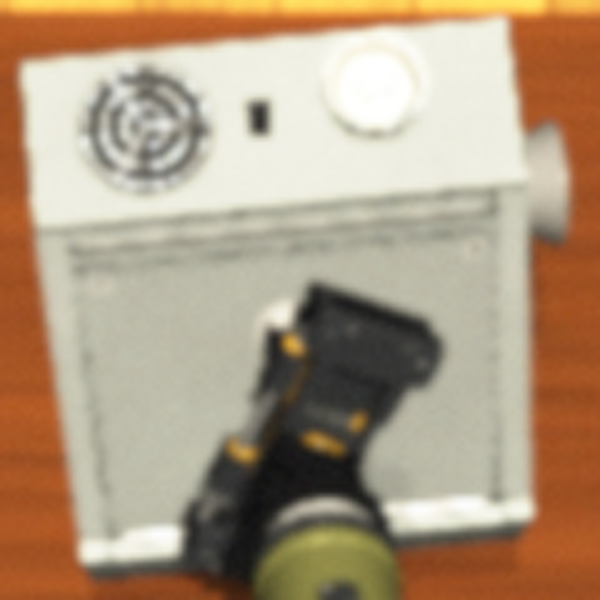

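Request:
{"op": "jog_arm", "data": {
  "targets": [
    [0, 0, 0, 0, 0, 0, 2],
    [0, 0, 0, 0, 0, 0, 1.2],
    [0, 0, 0, 0, 0, 0, 0.4],
    [0, 0, 0, 0, 0, 0, 0.4]
  ]
}}

```text
time: 10.02
position: [0.658, -0.0442, 0.2012]
tool_rot: [0.438, 0.674, -0.071]
ft_force: [-0.0, -2.3, 0.7]
grip_width: 0.11
```

```bash
python3 rec.py;python3 look.py 10
```

```text
10.03 [ 0.65801804 -0.04415498  0.20118065] [-0.064 -0.166  0.182  2.29  -0.875  0.193  0.533] 0.11 [-0.  -2.3  0.7]
215 2.832986045989438 25
222 2.811837673665542 27
275 2.8088267269745355 26
282 2.7978297139268955 28
top panel outer a 0.1267374778635199 1071
```

The gripped width is 9.6 mm, so the pads are on the 10 mm blade. Next I turn it to 0 about the fastener axis.

Run:
```python
from push import *
p,Rm,s=cur()
o,u,e,n=frame(.12);t=p+Rm[:,0]*TIP-o;print("tip in panel",t@u,t@e,t@n)
Rt=tool(38.2,0,-1)
print("jaw phi err",np.degrees(R.from_matrix(Rm.T@tool(38.2,1.08,-1)).as_rotvec()))
print(rows(p,Rm,p,Rt,0.4,1.5,8))
```

```text
tip in panel 0.14969078761051768 -0.000825588092002794 0.01242922348349325
jaw phi err [0.04913782 0.06134617 0.042359  ]
[[7.74, 0.01, 0.0, 0.0, 0.0, 0.0, 0.4], [7.74, 0.01, 0.0, 0.0, 0.0, 0.0, 0.4], [7.74, 0.01, 0.0, 0.0, 0.0, 0.0, 0.4], [7.74, 0.01, 0.0, 0.0, 0.0, 0.0, 0.4], [7.75, 0.01, 0.0, 0.0, 0.0, 0.0, 0.4], [7.74, 0.01, 0.0, 0.0, 0.0, 0.0, 0.4], [7.74, 0.01, 0.0, 0.0, 0.0, 0.0, 0.4], [7.74, 0.01, 0.01, 0.0, 0.0, 0.0, 0.4]]
```

Request:
{"op": "jog_arm", "data": {
  "targets": [
    [7.74, 0, 0, 0, 0, 0, 0.4],
    [7.74, 0, 0, 0, 0, 0, 0.4],
    [7.74, 0, 0, 0, 0, 0, 0.4],
    [7.74, 0, 0, 0, 0, 0, 0.4]
  ]
}}

```text
time: 10.62
position: [0.6578, -0.0437, 0.2007]
tool_rot: [0.961, 0.652, -0.258]
ft_force: [0.9, -0.0, 1.6]
grip_width: 0.114
```

Request:
{"op": "jog_arm", "data": {
  "targets": [
    [7.75, 0, 0, 0, 0, 0, 0.4],
    [7.74, 0, 0, 0, 0, 0, 0.4],
    [7.74, 0, 0, 0, 0, 0, 0.4],
    [7.74, 0, 0, 0, 0, 0, 0.4],
    [0, 0, 0, 0, 0, 0, 0.4]
  ]
}}

```text
time: 11.25
position: [0.6576, -0.0432, 0.2005]
tool_rot: [1.472, 0.594, -0.445]
ft_force: [0.7, 0.7, 1.9]
grip_width: 0.112
```

```bash
python3 rec.py;python3 look.py 11;python3 - <<'E'
from push import *
p,Rm,s=cur()
o,u,e,n=frame(.12);t=p+Rm[:,0]*TIP-o;print("tip in panel",t@u,t@e,t@n)
print("err",np.degrees(R.from_matrix(Rm.T@tool(38.2,0,-1)).as_rotvec()),s["torque"])
E
```

```text
11.25 [ 0.65760536 -0.04315864  0.20049216] [ 0.148 -0.154 -0.017  2.284 -0.991  0.217 -0.448] 0.112 [0.7 0.7 1.9]
215 2.81403418443712 28
222 0.8728155312326549 44
275 2.7513916330711736 37
282 2.7456722064266046 38
top panel outer a 0.1251123451406182 1160
tip in panel 0.14898266832192827 0.0001864654889650592 0.012255135622675885
err [ 0.14126535 -0.03308605  0.0389386 ] [0.1368285  0.40402288 0.05436288]
```

View pics/t11.png

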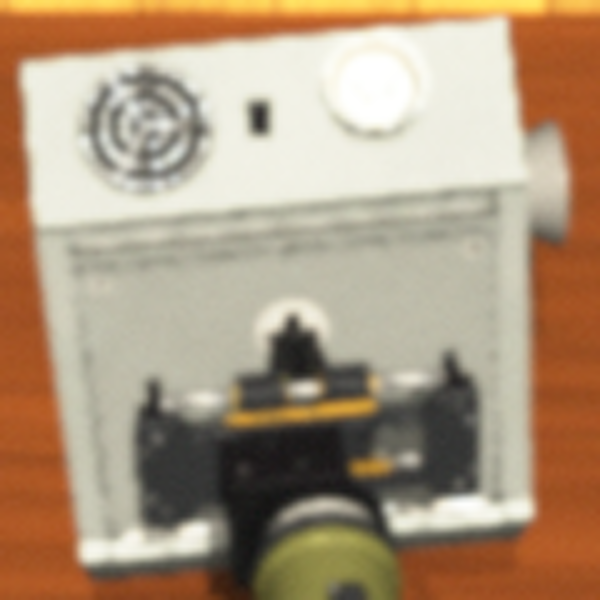

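The blade now points straight up at crop (293,320). I'll release, back off along the axis and check its angle.

Request:
{"op": "jog_arm", "data": {
  "targets": [
    [0, 0, 0, 0, 0, 0, 2.5],
    [0, 0, 0, 0, 0, 0, 2.5],
    [0, 0, 0, 0, 0, 0, 2.5],
    [0, 0, 0, -2, 0, 0, 2.5],
    [0, 0, 0, -2.5, 0, 0, 2.5],
    [0, 0, -2, -2, -3, 0, 2.5],
    [0, 0, -4, -1, -4, 0, 0],
    [0, 0, -6, 1, -2, 0, 0]
  ]
}}

```text
time: 12.35
position: [0.5632, -0.0599, 0.1585]
tool_rot: [1.417, 0.765, -0.613]
ft_force: [1.0, 1.0, 0.2]
grip_width: 0.144
```

```bash
python3 rec.py;python3 look.py 12;python3 - <<'E'
from push import *
z=np.load("t12.npz");crop("top",z["im"],240,130,280,180,12,"pics/w12.png")
for th in (.12,.08,.04):
  for phi in (-.1,0,.1):
    cs=[]
    for a,b in ((.019,.005),(.019,-.005),(-.019,-.005),(-.019,.005)):
        cs.append(np.round((np.array(proj("top",pt(th,.15+a*np.cos(phi)-b*np.sin(phi),a*np.sin(phi)+b*np.cos(phi),.034)))-[240,130])*12).astype(int).tolist())
    print(th,phi,cs)
E
```

```text
12.35 [ 0.56322876 -0.05985288  0.15845691] [ 0.491 -0.255 -0.273  2.316 -0.598  0.48  -0.815] 0.144 [1.  1.  0.2]
215 2.8147677275402407 27
222 2.8048762792961695 28
275 2.813516934915196 26
282 2.7993184645967766 28
top panel outer a 0.12393927145179408 1271
0.12 -0.1 [[212, 319], [253, 318], [246, 443], [206, 444]]
0.12 0 [[204, 321], [245, 317], [254, 441], [213, 445]]
0.12 0.1 [[197, 324], [237, 316], [261, 439], [221, 446]]
0.08 -0.1 [[210, 298], [251, 298], [244, 426], [204, 427]]
0.08 0 [[202, 300], [243, 297], [252, 424], [211, 428]]
0.08 0.1 [[194, 303], [235, 296], [259, 422], [219, 429]]
0.04 -0.1 [[207, 279], [248, 278], [242, 410], [202, 411]]
0.04 0 [[199, 281], [240, 277], [250, 408], [209, 412]]
0.04 0.1 [[192, 284], [232, 276], [257, 405], [217, 413]]
```

View pics/t12.png

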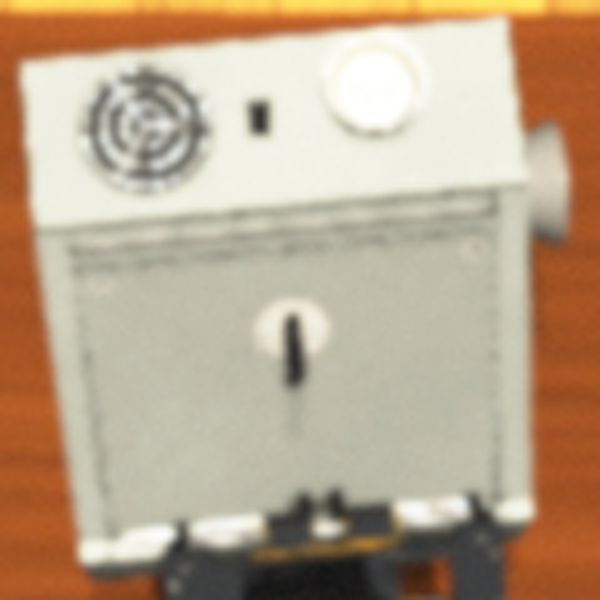

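View pics/w12.png

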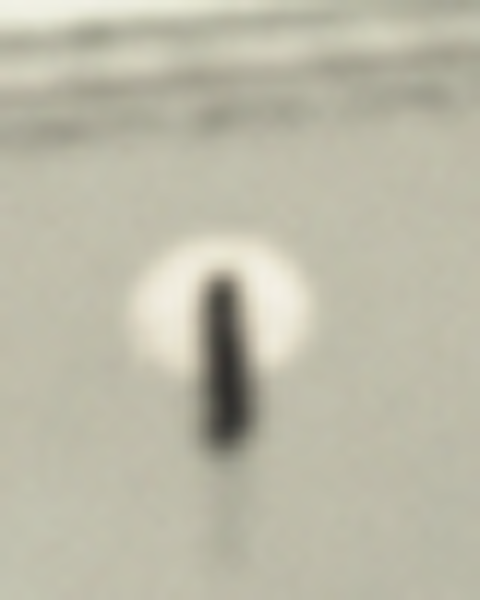

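The blade is within about 0.05 rad of in line; its right edge in the crop runs (243,310)→(254,430), which matches the φ=0 model. Now to the press: close the fingers, go above the push point, then press in.

Run:
```python
from push import *
from kin3 import ik
p,Rm,s=cur()
o,u,e,n=frame(.12);t=p+Rm[:,0]*TIP-o;print("tip in panel",t@u,t@e,t@n)
o=[];Rt=tool(45,0,-1);q=np.array(s["joint_positions"])
for th,x,z,md in ((.12,.13,.10,4.5),(.12,.187,.065,3.5),(.12,.187,.012,2.5),(.08,.187,.004,2),(.04,.187,.003,1.0),(.01,.187,.003,1.0)):
    P=pt(th,x,0,z)-Rt[:,0]*TIP;r=rows(p,Rm,P,Rt,0,md,6);o+=r;p,Rm=P,Rt
    q,er,an=ik(P,Rt,q);print(P,len(r),np.round(q,2),er,an)
print(o)
```

```text
tip in panel 0.0638916450988994 -0.006946674128878428 0.06010839232672965
[ 0.57609602 -0.05140986  0.23839787] 2 [ 0.41 -0.3  -0.16  2.21 -0.58  0.64 -0.84] 0.003957550621714725 0.09199950134115643
[ 0.63851816 -0.04526653  0.26163009] 2 [ 0.43 -0.24 -0.27  2.14 -0.5   0.51 -0.98] 4.6446503007907725e-06 0.00033725133402219705
[ 0.68001126 -0.04118295  0.22890935] 3 [ 0.42 -0.11 -0.3   2.1  -0.47  0.4  -1.  ] 2.625301792479846e-06 0.00010838918971555744
[ 0.6921377  -0.03998952  0.21935984] 1 [ 0.41 -0.07 -0.31  2.09 -0.45  0.38 -1.02] 8.927866030770072e-07 4.912228610519353e-05
[ 0.69854414 -0.03935902  0.21383914] 1 [ 0.41 -0.05 -0.31  2.08 -0.44  0.36 -1.02] 4.93827776522104e-07 2.7987638950111873e-05
[ 0.70265096 -0.03895484  0.21003802] 1 [ 0.41 -0.04 -0.31  2.08 -0.44  0.35 -1.03] 3.2258021802029794e-07 1.8280026035020698e-05
[[0.05, -0.21, 2.81, -2.66, 2.87, -0.35, 0], [0.06, -0.2, 2.81, -2.52, 3.0, -0.35, 0], [-0.0, 0.0, 0.0, 1.4, 3.04, -0.0, 0], [0.0, 0.0, 0.0, 1.39, 3.04, -0.0, 0], [-0.0, 0.0, 0.0, 1.75, 0.21, -0.0, 0], [0.0, 0.0, 0.0, 1.76, 0.21, -0.0, 0], [0.0, 0.0, 0.0, 1.75, 0.21, 0.0, 0], [-0.0, 0.0, 0.0, 1.54, 0.19, 0.0, 0], [-0.0, 0.0, 0.0, 0.85, 0.06, -0.0, 0], [-0.0, 0.0, 0.0, 0.56, 0.02, 0.0, 0]]
```

Run:
```python
from push import *
from kin3 import ik
p,Rm,s=cur();o=[];q=np.array(s["joint_positions"])
for th,x,z,dn,md in ((.12,.14,.085,58,3.5),(.12,.187,.065,52,3.5),(.12,.187,.03,45,2.5)):
    Rt=tool(dn,0,-1)
    P=pt(th,x,0,z)-Rt[:,0]*TIP;r=rows(p,Rm,P,Rt,0,md,6);o+=r;p,Rm=P,Rt
    q,er,an=ik(P,Rt,q);print(P,len(r),np.round(q,2),er,an)
print(o)
```

```text
[ 0.59133836 -0.04990977  0.23488988] 3 [ 0.57 -0.21 -0.39  2.06 -0.32  0.76 -1.14] 8.300651804468665e-06 0.0006504207967702944
[ 0.63715308 -0.04540088  0.26041653] 2 [ 0.55 -0.18 -0.39  2.03 -0.36  0.66 -1.12] 1.0176209407530544e-06 7.04424407382932e-05
[ 0.66591927 -0.04256983  0.24002205] 2 [ 0.5  -0.15 -0.36  2.11 -0.5   0.44 -0.97] 5.6667653599702855e-06 0.0004945206909848374
[[0.05, -0.13, -2.46, -1.36, 2.23, -0.23, 0], [0.05, -0.13, -2.46, -1.46, 2.18, -0.23, 0], [0.05, -0.14, -2.46, -1.55, 2.1, -0.23, 0], [-0.0, 0.0, 3.0, 0.14, 2.63, 0.0, 0], [0.0, 0.0, 3.0, 0.27, 2.62, 0.0, 0], [0.0, -0.0, 3.5, 1.69, 0.51, -0.0, 0], [0.0, 0.0, 3.5, 1.72, 0.41, -0.0, 0]]
```

Request:
{"op": "jog_arm", "data": {
  "targets": [
    [0.05, -0.13, -2.46, -1.36, 2.23, -0.23, 0],
    [0.05, -0.13, -2.46, -1.46, 2.18, -0.23, 0],
    [0.05, -0.14, -2.46, -1.55, 2.1, -0.23, 0],
    [0, 0, 3, 0.14, 2.63, 0, 0],
    [0, 0, 3, 0.27, 2.62, 0, 0],
    [0, 0, 3.5, 1.69, 0.51, 0, 0],
    [0, 0, 3.5, 1.72, 0.41, 0, 0],
    [0, 0, 0, 0, 0, 0, 0]
  ],
  "squeeze": 25
}}

```text
time: 13.45
position: [0.6642, -0.042, 0.2383]
tool_rot: [1.445, 0.685, -0.539]
ft_force: [-1.1, 0.3, 0.9]
grip_width: 0.003
```

```bash
python3 rec.py;python3 look.py 13;python3 - <<'E'
from push import *
p,Rm,s=cur()
o,u,e,n=frame(.12);t=p+Rm[:,0]*TIP-o;print("tip in panel",t@u,t@e,t@n)
Rt=tool(45,0,-1);o=[]
for th,x,z,md in ((.10,.187,.004,2),(.07,.187,.003,2),(.04,.187,.003,1.0),(.015,.187,.003,1.0)):
    P=pt(th,x,0,z)-Rt[:,0]*TIP;r=rows(p,Rm,P,Rt,0,md,6);o+=r;p,Rm=P,Rt
print(o)
E
```

```text
13.45 [ 0.66418302 -0.04202049  0.23830246] [ 0.525 -0.155 -0.381  2.117 -0.521  0.445 -0.959] 0.003 [-1.1  0.3  0.9]
215 2.819745192846966 26
222 2.812455408532479 27
275 2.8229686980474087 26
282 2.803074840628172 28
top panel outer a 0.12388306305867616 799
tip in panel 0.18779948142066083 0.000333148674275943 0.031050489105892053
[[-0.01, -0.01, -0.05, 1.53, 0.14, 0.02, 0], [-0.02, -0.01, -0.05, 1.54, 0.15, 0.01, 0], [-0.0, 0.0, 0.0, 0.66, 0.07, 0.0, 0], [-0.0, 0.0, 0.0, 0.56, 0.04, 0.0, 0], [-0.0, 0.0, 0.0, 0.47, 0.02, 0.0, 0]]
```

View pics/t13.png

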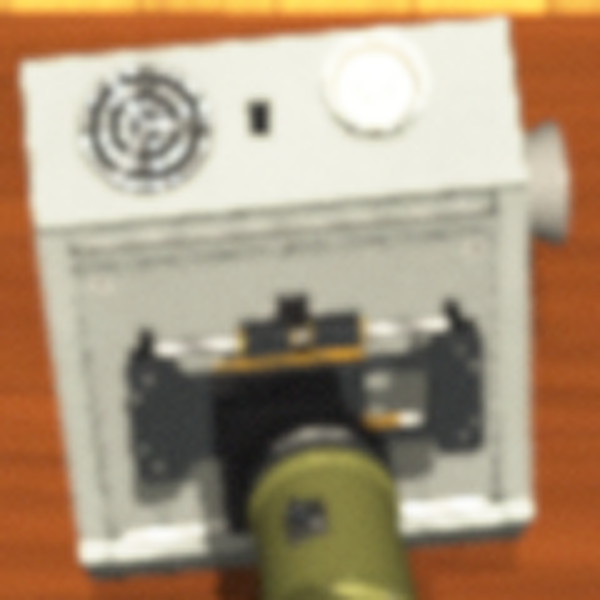

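The tip stands over the push point, 187 mm up and 31 mm out. Pressing in steps.

Request:
{"op": "jog_arm", "data": {
  "targets": [
    [0, 0, -0.05, 1.53, 0.14, 0.02, 0],
    [0, 0, -0.05, 1.54, 0.15, 0.01, 0],
    [0, 0, 0, 0.66, 0.07, 0, 0],
    [0, 0, 0, 0, 0, 0, 0]
  ]
}}

```text
time: 14.05
position: [0.6946, -0.0401, 0.2174]
tool_rot: [1.444, 0.682, -0.538]
ft_force: [0.8, -0.6, 0.2]
grip_width: 0.004
```

Request:
{"op": "jog_arm", "data": {
  "targets": [
    [0, 0, 0, 0.56, 0.04, 0, 0],
    [0, 0, 0, 0, 0, 0, 0]
  ]
}}

```text
time: 14.3
position: [0.6986, -0.0396, 0.2132]
tool_rot: [1.444, 0.683, -0.539]
ft_force: [-0.9, 0.1, -1.2]
grip_width: 0.004
```

Request:
{"op": "jog_arm", "data": {
  "targets": [
    [0, 0, 0, 0.47, 0.02, 0, 0],
    [0, 0, 0, 0, 0, 0, 0]
  ]
}}

```text
time: 14.55
position: [0.7023, -0.0394, 0.2103]
tool_rot: [1.444, 0.682, -0.538]
ft_force: [-0.4, 0.2, 2.1]
grip_width: 0.006
```

```bash
python3 rec.py;python3 look.py 14;python3 - <<'E'
from push import *
p,Rm,s=cur()
o,u,e,n=frame(0);t=p+Rm[:,0]*TIP-o;print("tip in home panel",t@u,t@e,t@n, "force n",np.array(s["ft_force"])@n)
E
```

```text
14.55 [ 0.7022815  -0.03943731  0.21029665] [ 0.524 -0.034 -0.422  2.076 -0.45   0.352 -1.014] 0.006 [-0.4  0.2  2.1]
215 2.896676146879174 25
222 2.9061961989905853 23
275 2.8647529188512775 28
282 2.8216968113270546 34
top panel outer a 0.03184227499089023 542
tip in home panel 0.18687957821184353 -0.00044237260639020634 0.005463961080905459 force n 2.0707672041071
```

θ is already below 0.035 with only 2 N, so the head has passed the slot. Pressing on to the gasket's end.

Request:
{"op": "jog_arm", "data": {
  "targets": [
    [0, 0, 0, 0.3, 0, 0, 0],
    [0, 0, 0, 0, 0, 0, 0]
  ]
}}

```text
time: 14.9
position: [0.7045, -0.0392, 0.2082]
tool_rot: [1.444, 0.682, -0.538]
ft_force: [-2.4, -0.5, 3.0]
grip_width: 0.004
```

Request:
{"op": "jog_arm", "data": {
  "targets": [
    [0, 0, 0, 0.3, 0, 0, 0],
    [0, 0, 0, 0, 0, 0, 0]
  ]
}}

```text
time: 15.15
position: [0.7054, -0.0391, 0.2073]
tool_rot: [1.443, 0.683, -0.539]
ft_force: [-27.0, -0.3, 19.4]
grip_width: 0.01
```

```bash
python3 rec.py;python3 look.py 15;python3 - <<'E'
from push import *
p,Rm,s=cur()
o,u,e,n=frame(0);t=p+Rm[:,0]*TIP-o;print("tip in home panel",t@u,t@e,t@n, "force n",np.array(s["ft_force"])@n)
E
```

```text
15.15 [ 0.70544128 -0.0391289   0.20729639] [ 0.522 -0.023 -0.425  2.072 -0.44   0.345 -1.021] 0.01 [-27.   -0.3  19.4]
215 2.889337664742963 26
222 2.9210362138044794 21
275 2.8803120778083757 26
282 2.8417706722218528 31
top panel outer a 0.02014283351691502 291
tip in home panel 0.18698925874776468 -0.0004725246027408849 0.0009767984264847272 force n 32.37376819756021
```

Request:
{"op": "jog_arm", "data": {
  "targets": [
    [0, 0, 0, 0, 0, 0, 0],
    [0, 0, 0, 0, 0, 0, 0]
  ]
}}

```text
time: 15.5
position: [0.7055, -0.0391, 0.2073]
tool_rot: [1.443, 0.682, -0.539]
ft_force: [-26.1, -0.3, 19.9]
grip_width: 0.003
```

Request:
{"op": "jog_arm", "data": {
  "targets": [
    [0, 0, 0, -0.04, 0, 0, 0],
    [0, 0, 0, 0, 0, 0, 0]
  ]
}}

```text
time: 15.75
position: [0.7054, -0.0392, 0.2074]
tool_rot: [1.443, 0.682, -0.538]
ft_force: [-22.3, -0.2, 16.5]
grip_width: 0.005
```

```bash
python3 rec.py;python3 look.py 16;python3 - <<'E'
from push import *
p,Rm,s=cur()
o,u,e,n=frame(0);t=p+Rm[:,0]*TIP-o;print("tip in home panel",t@u,t@e,t@n, "force n",np.array(s["ft_force"])@n)
z=np.load("t16.npz");crop("top",z["im"],205,120,315,205,6,"pics/w16.png")
# frame vs panel depth
P=cloud("top",z["d"]);k=P-o;x,y,zz=k@u,k@e,k@n
for nm,m in (("panel",(abs(y)>.05)&(abs(y)<.115)&(x>.1)&(x<.195)),("frame side",(abs(y)>.130)&(abs(y)<.142)&(x>.05)&(x<.19))):
    m&=np.abs(zz)<.03
    print(nm,np.median(zz[m]),m.sum(),[round(float(np.median(zz[m&(y>0)])),4),round(float(np.median(zz[m&(y<0)])),4)])
m=(y>.04)&(abs(y)<.118)&(x>.08)&(x<.2)&(abs(zz)<.03);A=np.polyfit(x[m],zz[m],1);print("panel slope",A)
m=(abs(y)>.128)&(abs(y)<.143)&(x>.03)&(x<.2)&(abs(zz)<.03);A=np.polyfit(x[m],zz[m],1);print("frame slope",A)
E
```

```text
15.75 [ 0.70538216 -0.03915688  0.20736818] [ 0.522 -0.024 -0.425  2.073 -0.441  0.345 -1.021] 0.005 [-22.3  -0.2  16.5]
215 2.887409326088671 26
222 2.9165545316309456 21
275 2.891054997704834 24
282 2.8321979186217856 32
top panel outer a 0.019227406062884304 293
tip in home panel 0.18699548682859235 -0.00045023858282421065 0.0010766362167040015 force n 27.165102926684003
panel 0.001267127831355312 483 [0.0012, 0.0015]
frame side 0.0014624662262389442 310 [0.0016, 0.0014]
panel slope [-0.00568472  0.00216991]
frame slope [-0.00344587  0.00134009]
```

View pics/w16.png

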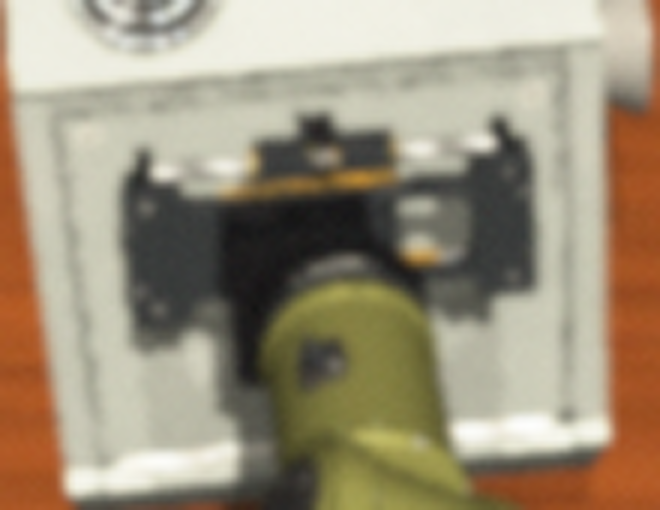

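View pics/s16.png

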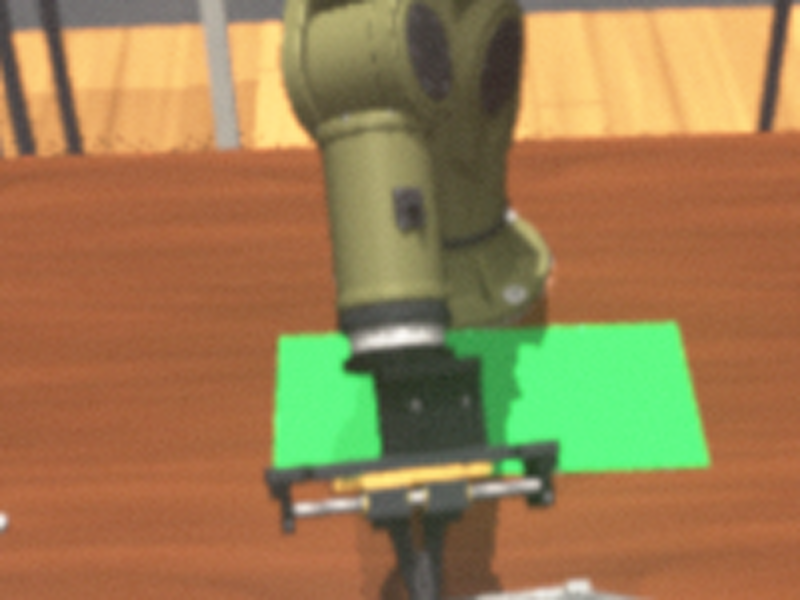

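The panel face is parallel to the frame's slope within 0.002 rad and rests on a hard stop: backing the command off 0.4 mm dropped the force by 5 N with no movement. It is held at about 27 N, and the dish and bench items look undisturbed. Handing in.

```bash
python3 -c "
from bench import *
close_job();s=get_state();print(s['time'],s['ft_force'],s['position'])"
```

```text
the job is handed in; nothing more can be done
the job is handed in; nothing more can be done
```

The panel is swung up, the wing fastener is in line with the slot, and I handed in with closed fingertips still holding the panel home. It took about 16 s of the 42 s allowed.

**What I did**
- I pushed the panel from about 0.95 rad to 0.12 rad with closed fingertips.
- I gripped the wing, found at about 1.08 rad, turned it to 0 and let go.
- I then pressed the panel home 187 mm up its middle line.

**Last checks**
- **Fastener:** after release the top camera showed the blade within about 0.05 rad of in line. The panel then went past 0.08 rad with only about 2 N, so the head went through the slot. I could not see the blade under the gripper during the final press.
- **Panel:** its face is parallel to the frame within about 0.002 rad and sits on a hard stop. Backing the command off 0.4 mm dropped the force by 5 N without any movement. It is held with about 27 N.
- **Other things:** the dish looked unmoved in the top views. I did not measure the bench items again after the moves.

**What disagreed**
- **Fingertips:** the cameras put the tips about 15 mm behind the reported TCP, not 19 mm ahead of it. Because of that, the first push passed over the panel's edge without touching it. I corrected for the offset after that.
- **Joint 2:** it rested at its -0.3 limit several times and once read -0.302.
- **Force reading:** it briefly showed about 55 N along each of x and z (about 78 N in all) at the end of one fast retreat. The next reading was near zero. I took it as the abrupt stop rather than a contact.

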